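# Unlock a pin-locked fittings bin and tilt it open

### The job

Take the release pin from the tool block and push it down through the small hole in the top of the locked bin unit until the hidden latch trips and its bin springs forward. Tilt that bin forward, fully open, so that the buckles in it can be reached, and put the pin back upright in its hole in the block, fully home. Keep the other two bins shut and leave the other tools and the things on the bench where they are.

Things in the scene. Friction and masses are not known exactly. Their poses are not given: they have to be found in the camera images.
- lock_unit: The locked bin unit: grey sheet-metal housing 112 mm wide (y), 124 deep (x), 150 high, origin at the centre of its underside, 10 mm above the bench; x from front to back, y along the row, z up; its front faces the robot. It stands fixed in a row with two plain units of the same size on a low plywood base, in any of the three places; only it has a hole in its top, and a lock.
- hole (a point): Centre of the round hole, 14 mm across, in the flat top (4 mm thick) of the locked unit, at the level of that top, 160 mm above the bench, 56 mm behind the bin's pivot; a flat bright steel ring 27 mm across lies round it. Axes as for the unit. A finger does not fit.
- pawl_pad (a point): Hidden rounded 24 x 26 mm pad of the spring pawl, straight below the hole, its face 21 mm under the top at rest (this point does not move). Pushed with some 3 to 6 N it lets the bin go when sunk about 8 mm (pin tip 29 mm below the top) and meets a stop at about 12 mm (33 mm below the top); let go, it springs back. It swings back as it sinks, dragging the tip a little.
- lock_bin (a joint): Tilt of the locked unit's white plastic bin, rad: 0 shut and latched, growing as its top tips forward to the robot, 0.87 fully open against its stop. When the latch trips a spring pushes it to about 0.32 and no farther; it has to be drawn on from there, with about 3 N at the lip. Its hinge is stiff enough to stay fully open.
- lock_bin_lip (a point): Middle of the top edge of the pull lip on that bin's front panel; turns with the bin. Lip 60 mm wide (along the row), 8 mm thick, 18 mm above the unit's top when shut; the panel below is 4 mm thick, inner face flush within 2 mm with the lip's, 4 mm behind this point. The bin is open behind it. Shut, this point is 154 mm above and 10 mm in front of the pivot.
- lock_bin_gap (a point): Middle of the front edge of the locked unit's metal top, 150 mm above the unit's underside (fixed). Once the latch has tripped, a gap of about 50 mm lies between this edge and the lip, where fingers can reach down behind the lip; a small steel keeper sticks 20 mm out of the panel's inner face 45 mm below the lip's top edge, and fittings lie 130 mm below it.
- lock_bin_pivot (a point): Point on the axis of that bin's bottom pivot, mid-width, 24 mm above the bench, 10 mm behind the outer face of the front panel. Axes as for the unit: the axis runs along y, and the bin tips towards -x.
- pin_center (a point): Middle of the release pin's plain straight wooden haft, 17 mm square with flat sides (square to the block at the start), 60 mm long. Under it a steel collar 24 mm across, 6 mm thick (underside 36 mm below this point), and a blunt steel shaft 6 mm thick, 60 mm long. z points from tip to haft. It starts upright in one of the block's holes, collar on the block's top, this point 106 mm above the bench. 70 g.
- pin_tip (a point): Blunt lower tip of the release pin, 96 mm below the middle of its haft along the pin.
- block: Dark wooden tool block fixed to the bench, 64 (its x) x 230 (its y) x 70 mm high, origin in the middle of its underside. In its top, on the centre line, three holes 14 mm across, 65 mm deep, at y = -80, 0 and 80 mm hold in any order the release pin, the awl and the punch, each upright on its collar. With the pin home its tip is 10 mm above the block's underside.
- bin_a (a joint): Tilt of the bin of one of the two plain units (closed metal top, no hole, no lock), rad, 0 shut. It tips just like the locked one.
- bin_b (a joint): Tilt of the bin of the other plain unit, rad, 0 shut.
- awl_center (a point): Middle of the stitching awl standing in the block: bulging dark pear-shaped wooden haft up to 34 mm across, top 57 mm above the block.
- punch_center (a point): Middle of the round hole punch standing in the block: all steel, a slim 13 mm body with an 18 mm striking head, top 60 mm above the block.
- spool_center (a point): Middle of a standing spool of brown waxed thread, 48 mm across, 49 mm high.
- jar_center (a point): Middle of a small amber jar of edge finish with a black cap, 60 mm across, 75 mm high.
Not all that is in view belongs to the job. What is shaped like the part that bears pin_center but purple or red is not meant.

How it is judged:
On the way, in this order (a step that is already met when the one before it is completed fails the run):
1. with the release pin in the hole, its tip more than 20 mm below the unit's top, the locked bin has sprung forward (z of pin_tip in the frame of hole below -0.02 m and horizontal distance between pin_tip and hole below 0.012 m and value of joint lock_bin above 0.12 rad), for 0.1 s.
2. the locked bin is tilted fully open (value of joint lock_bin above 0.75 rad), for 0.2 s.
At the end, for the whole second after the job is handed in: The locked bin stands still, tilted open to more than 0.75 of its 0.87 rad; the release pin stands in a hole of the tool block, upright within 0.12 rad and down on its collar (within 6 mm); the other two bins are shut (under 0.1 rad) (value of joint lock_bin above 0.75 rad and velocity of joint lock_bin between -0.05 and 0.05 rad/s and angle between pin_center's own z axis and vertical below 0.12 rad and z of pin_tip in the frame of block below 0.016 m and x of pin_tip in the frame of block between -0.03 and 0.03 m and y of pin_tip in the frame of block between -0.11 and 0.11 m and value of joint each of bin_a, bin_b below 0.1 rad); the robot touches nothing.
It fails at once if one of the other two bins is pulled open (value of joint any of bin_a, bin_b above 0.15 rad).
It fails at once if the awl or the punch is moved by more than 20 mm (distance of any of awl_center, punch_center from where it was at the start of the episode above 0.02 m).
It fails at once if the spool or the jar is moved by more than 25 mm (distance of any of spool_center, jar_center from where it was at the start of the episode above 0.025 m).
It also fails if it takes over 56 s, if anything falls off the work surface, if the arm or the gripper's body presses on something with over 40 N, if the wrist force passes 120 N, or if a joint passes its speed limit or range.

### The arm

A 7-joint arm with a two-finger parallel gripper is mounted at the origin on the work surface. World frame = base frame: x ahead of the robot, y to its left, z up, the work surface at z = 0. Lengths are in m, angles in rad, forces in N, time in s.
With the tool pointing down it reaches from about 0.4 to 0.875 m from the base axis. Payload 19.3 kg.
Tool frame: the origin (TCP) lies at the very end of the fingers, on their centre line; the grasp point (between the pads) lies 19 mm behind it; z points along the fingers, y is the direction in which the jaws open and shut (so a half turn about z gives the same grasp; the last joint's range is limited). The gripper opens to 85 mm and grips with 20 to 120 N. Pads are 22 mm wide; open, the fingers measure 114 mm over their backs; the gripper's body (76 mm by 85 mm) begins 54 mm behind the grasp point. The pads swing forward as they close: fully open they stand 13 mm farther back than shut.
Start: joints at [-1.352, 0.521, -0.036, 1.599, 0.021, 1.021, -0.113], TCP at [0.178, 0.599, 0.193] pointing down, gripper open.
Joint ranges: [-2.91, 2.91], [-0.3, 2.13], [-1.5, 1.42], [0.17, 2.43], [-1.26, 4.41], [0.16, 1.93], [-2.52, 2.52]. Speed limits (rad/s): [1.89, 1.89, 2.39, 2.39, 3.01, 3.01, 3.01].

### API

Orientations are given as a rotation vector (axis times angle).
In Python, from workcell import manip gives the robot as it stands.
- The arm moves only by the tool play_rows, never from a script. Its argument "increments" is text: rows parted by semicolons, each of 7 numbers parted by spaces: the finger opening in cm, from 0 to 8.54, then the shift along the tool's x, y, z in cm, then the turn, a rotation vector about the tool's x, y, z in degrees. In form: claw tx ty tz wx wy wz; .... A call has 1 to 20 rows; each row is the pose to reach, as a shift and turn from the pose measured when the call began, along the tool's axes at that moment; what a row does not reach only later rows make up. A row lasts 1/8 s, in which the tool goes at most 62.5 mm and 10.7 degrees, less where a joint would pass 70% of its speed; a pose out of reach is approached as far as the arm can. A call with a gripper value outside its range is refused whole. The fingers move at their own pace and stop on an object; "force" is the grip in N (left out, the last holds). Time passes only in rows, so rows that repeat a pose let the fingers close. It gives the time, the measured TCP pose, the force and the opening at its end, in the units of the state.
- manip.sense(): the state, without advancing time (a new reading comes with each control period).
- manip.camera(name): name is "scene" or "top" or "wrist"; returns (picture, depth): 400x640x3 uint8, blue, green, red; 400x640 float32, m along the optical axis (not along the pixel's ray), 0 where there is no reading.
- manip.camera_model(name): a dict with "fx", "fy", "cx", "cy" (pixels), "D" ([k1, k2, p1, p2, k3] as OpenCV has them; the pictures are not rectified), "R" (3x3) and "t" (3): a world point X has camera coordinates R X + t. Camera axes: x right, y down, z forward; pixel columns grow to the right and rows downward; lengths in m; the calibration is good to about 2 mm. A picture is of the moment at which its call begins: read the wrist's pose just before it. camera_model takes no time and is no camera call; for the wrist camera it gives the pose at the moment of the call.
- manip.sign_off(): hands the job in, once; it reports no verdict.
The state is a dict: "clock": time; "qpos": joint angles; "qvel": joint speeds; "tau": joint torques, N m; "eef_pos": TCP position; "eef_rot": TCP orientation; "force": force on the tool from outside, world axes, zero at the start; "moment": the same for the moment, N m; "finger_gap": opening from 0.0 (shut) to 1.0 (fully open).
Only numpy, scipy, OpenCV 4.12 (cv2) and the standard library are available. Lean on these libraries where they do the work, as an engineer would, in place of code of your own. Each camera call takes 0.05 s, during which the arm holds its last target.

## Working session

There is one attempt and no reset: what is moved stays moved. The work goes in short steps, Python scripts to look and compute and a tool call to move; the robot and the scene stay as the last step left them, time stands still between calls to the robot, and variables do not carry over. Pictures are saved under pics/ and viewed, and the job is handed in when it is done.

Besides the shell and the picture viewer there is one more tool, called after ">>>" by a JSON object that holds its "name" and its "arguments". play_rows: Moves the arm, as the interface text tells. Its arguments: {"type":"object","properties":{"increments":{"type":"string"},"force":{"type":"number"}},"required":["increments"]}

```bash
mkdir -p pics; ls; cat > look.py <<'E'
import sys,cv2,numpy as np
from workcell import manip
tag=sys.argv[1]
for n in sys.argv[2:]:
    m=manip.camera_model(n)
    p,d=manip.camera(n)
    cv2.imwrite(f'pics/{tag}_{n}.png',p); np.savez(f'pics/{tag}_{n}.npz',p=p,d=d,**{k:np.array(v) for k,v in m.items()})
s=manip.sense(); print({k:np.round(v,3).tolist() for k,v in s.items()})
E
python3 look.py a scene top wrist
```

```text
pics
{'clock': 0.15, 'qpos': [-1.352, 0.522, -0.036, 1.6, 0.021, 1.021, -0.113], 'qvel': [-0.0, -0.002, 0.001, -0.001, -0.001, -0.001, 0.001], 'tau': [0.002, -92.739, 1.981, -37.006, 0.018, 0.006, -0.0], 'eef_pos': [0.178, 0.599, 0.193], 'eef_rot': [-0.452, -3.109, 0.001], 'force': [-0.239, -0.204, -0.279], 'moment': [0.02, 0.009, 0.022], 'finger_gap': 1.001}
```

View pics/a_scene.png

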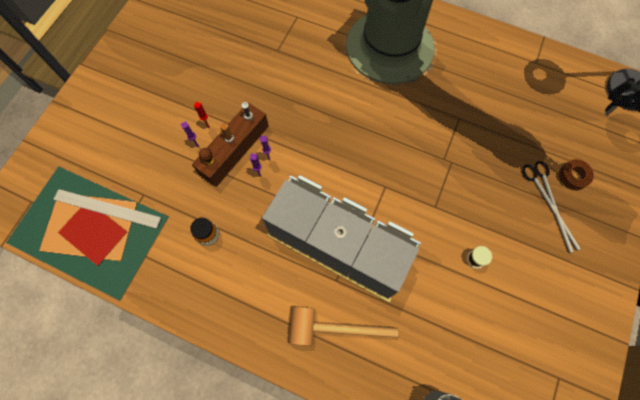

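View pics/a_top.png

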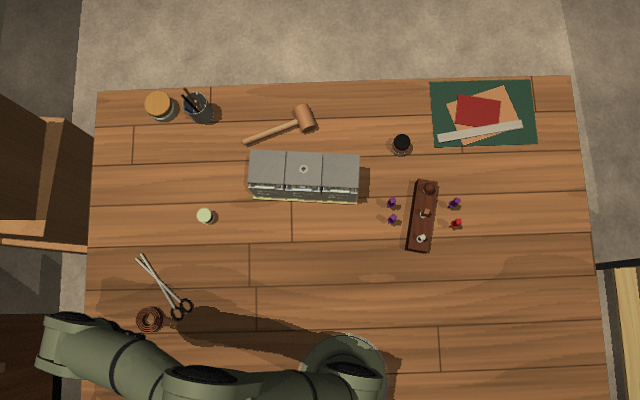

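View pics/a_wrist.png

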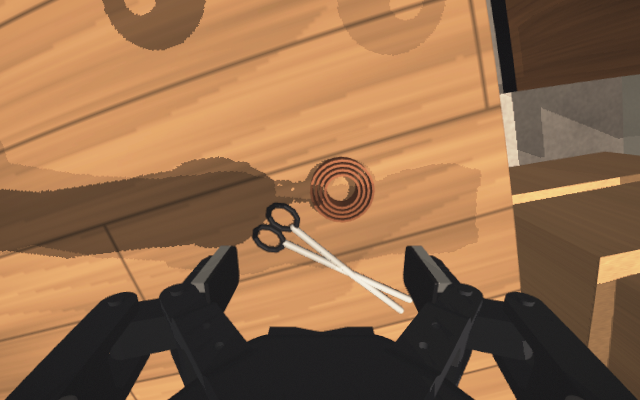

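The scene view shows the row of units with the ringed hole in the middle unit (scene 340,231; top 303,169). The block is at (231,145), with tools at about (206,155), (228,133) and (247,108). I'll zoom in next.

```bash
cat > crop.py <<'E'
import sys,cv2
f,x0,y0,x1,y1,k,o=sys.argv[1],*map(int,sys.argv[2:7]),sys.argv[7]
im=cv2.imread(f)[y0:y1,x0:x1]
cv2.imwrite(o,cv2.resize(im,None,fx=k,fy=k,interpolation=cv2.INTER_CUBIC))
E
python3 crop.py pics/a_scene.png 170 80 290 190 6 pics/a1.png
python3 crop.py pics/a_top.png 375 170 475 260 6 pics/a2.png
python3 crop.py pics/a_top.png 235 140 375 210 5 pics/a3.png
```

```text
(no output)
```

View pics/a1.png

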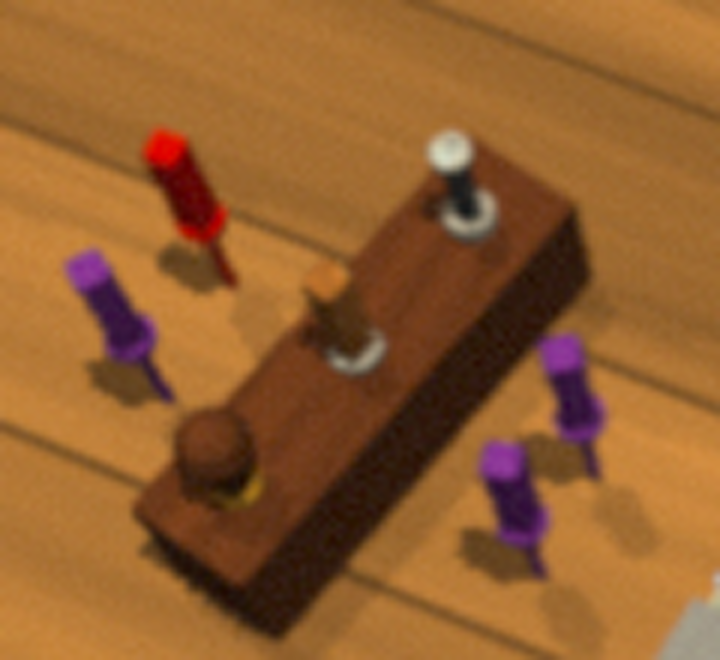

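View pics/a2.png

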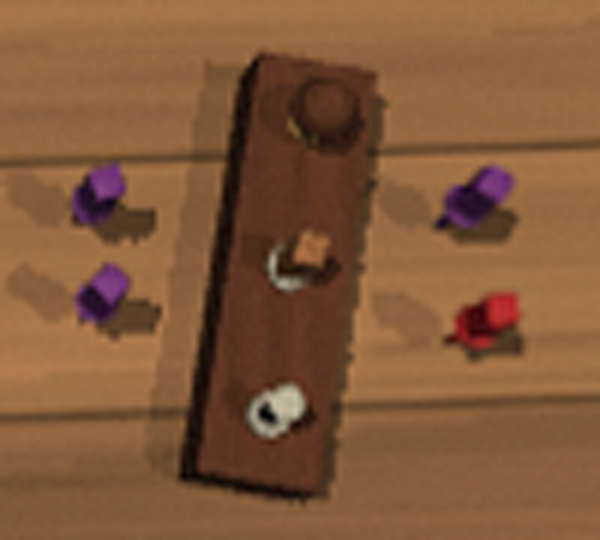

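View pics/a3.png

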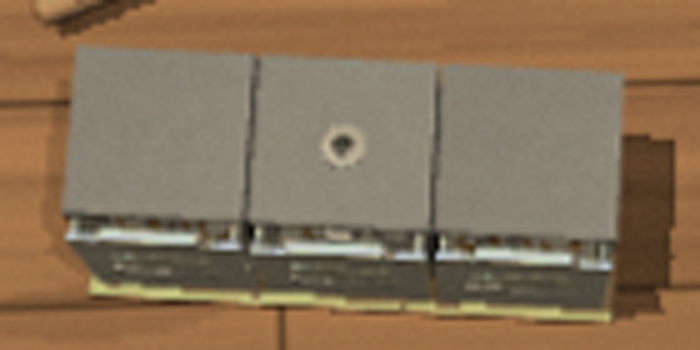

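The pin, with its square light-wood top and collar, is in the middle hole. The awl is at the far end and the punch at the near end. Next I'll measure from both views.

```bash
cat > h.py <<'E'
import cv2,numpy as np
def load(f): return np.load(f)
def ray(m,uv):
    K=np.array([[m['fx'],0,m['cx']],[0,m['fy'],m['cy']],[0,0,1]],float)
    q=cv2.undistortPoints(np.array(uv,float).reshape(-1,1,2),K,m['D'].astype(float)).reshape(-1,2)
    R,t=m['R'],m['t'].ravel(); o=-R.T@t
    return o,(np.c_[q,np.ones(len(q))]@R)
def plane(m,uv,z):
    o,d=ray(m,uv); return o+d*((z-o[2])/d[:,2])[:,None]
def proj(m,X):
    K=np.array([[m['fx'],0,m['cx']],[0,m['fy'],m['cy']],[0,0,1]],float)
    return cv2.projectPoints(np.array(X,float).reshape(-1,1,3),cv2.Rodrigues(m['R'])[0],m['t'].astype(float),K,m['D'].astype(float))[0].reshape(-1,2)
E
python3 - <<'E'
from h import *
np.set_printoptions(precision=4,suppress=True)
s,t=load('pics/a_scene.npz'),load('pics/a_top.npz')
S=lambda x,y:(170+x/6-.5,80+y/6-.5)
T=lambda x,y:(375+x/6-.5,170+y/6-.5)
U=lambda x,y:(235+x/5-.5,140+y/5-.5)
print('haft top', plane(s,[S(329,281)],.136),plane(t,[T(312,247)],.136))
print('collar', plane(s,[S(355,346)],.073),plane(t,[T(290,265)],.074))
print('block corners t',plane(t,[T(262,55),T(377,73),T(325,495),T(195,475)],.07))
print('block corners s',plane(s,[S(480,135),S(578,208),S(243,585),S(137,508)],.07))
print('hole',plane(s,[(340,231.5)],.16),plane(t,[U(343,145)],.16))
print('rowcorners t',plane(t,[U(80,47),U(623,75),U(614,240),U(66,214)],.16))
print('mid unit front edge t',plane(t,[U(247,221),U(434,230)],.16))
for m,n in((s,'s'),(t,'t')):
    d=m['d']; print(n,-m['R'].T@m['t'].ravel())
# ring by mask
for n,m,(x0,y0,x1,y1) in(('s',s,(325,217,356,247)),('t',t,(292,158,315,180))):
    g=cv2.cvtColor(m['p'],cv2.COLOR_BGR2GRAY)[y0:y1,x0:x1].astype(int)
    k=(g>np.median(g)+25); ys,xs=np.nonzero(k); 
    e=cv2.fitEllipse(cv2.convexHull(np.c_[xs,ys].astype(np.float32).reshape(-1,1,2)))
    print(n,k.sum(),e,plane(m,[(e[0][0]+x0,e[0][1]+y0)],.16))
E
```

```text
haft top [[ 0.5086 -0.268   0.136 ]] [[ 0.51   -0.2721  0.136 ]]
collar [[ 0.5073 -0.2709  0.073 ]] [[ 0.5106 -0.2722  0.074 ]]
block corners t [[ 0.626  -0.2656  0.07  ]
 [ 0.6141 -0.3269  0.07  ]
 [ 0.3887 -0.2833  0.07  ]
 [ 0.4014 -0.2157  0.07  ]]
block corners s [[ 0.3883 -0.271   0.07  ]
 [ 0.4043 -0.2132  0.07  ]
 [ 0.6258 -0.2622  0.07  ]
 [ 0.6129 -0.3215  0.07  ]]
hole [[0.6466 0.1027 0.16  ]] [[0.6492 0.1012 0.16  ]]
rowcorners t [[ 0.7176  0.2632  0.16  ]
 [ 0.6878 -0.0722  0.16  ]
 [ 0.5842 -0.0622  0.16  ]
 [ 0.6116  0.2719  0.16  ]]
mid unit front edge t [[0.6034 0.1609 0.16  ]
 [0.594  0.0469 0.16  ]]
s [0.8832 0.1609 1.0734]
t [0.2729 0.0265 1.6237]
s 54 ((14.993878364562988, 14.653666496276855), (10.500274658203125, 10.959848403930664), 166.9952850341797) [[0.6469 0.1028 0.16  ]]
t 25 ((11.193563461303711, 10.703086853027344), (7.110861778259277, 8.031556129455566), 71.08028411865234) [[0.6485 0.1009 0.16  ]]
```

```bash
cat >> h.py <<'E'
from scipy.spatial.transform import Rotation as Rn
def down(jaw):  # tool pointing down with tool y along world azimuth jaw (deg); x = y cross z
    a=np.radians(jaw); y=np.array([np.cos(a),np.sin(a),0]); z=np.array([0,0,-1.]); x=np.cross(y,z)
    return np.c_[x,y,z]
def step(s,pos,R):
    R0=Rn.from_rotvec(s['eef_rot']).as_matrix()
    dp=R0.T@(np.array(pos)-s['eef_pos'])*100
    w=np.degrees(Rn.from_matrix(R0.T@R).as_rotvec())
    return np.round(dp,2),np.round(w,2)
E
python3 - <<'E'
from h import *
from workcell import manip
np.set_printoptions(precision=4,suppress=True)
s,t=load('pics/a_scene.npz'),load('pics/a_top.npz')
for n,m in(('s',s),('t',t)):
    hsv=cv2.cvtColor(m['p'],cv2.COLOR_BGR2HSV)
    for nm,k in(('purple',cv2.inRange(hsv,(125,80,30),(160,255,255))),('red',cv2.inRange(hsv,(0,225,60),(4,255,255)))):
        c,l,st,ce=cv2.connectedComponentsWithStats(k)
        for i in range(1,c):
            if st[i,4]<12 or ce[i][0]<150: continue
            ys,xs=np.nonzero(l==i)
            dd=m['d'][ys,xs]; o,d=ray(m,np.c_[xs,ys]); P=o+d*dd[:,None]
            print(n,nm,st[i],P.min(0),P.max(0),np.median(P,0))
print('x,y axes',Rn.from_rotvec(manip.sense()['eef_rot']).as_matrix())
st=manip.sense()
for j in(77.9,-102.1): print(j,step(st,(.5,.2,.35),down(j)))
E
```

```text
s purple [182 122  14  18 109] [ 0.5317 -0.3754  0.0615] [0.8832 0.1609 1.0734] [ 0.5442 -0.3635  0.1005]
s purple [260 136  10  18 101] [ 0.44   -0.2227  0.0008] [ 0.5059 -0.1556  0.1303] [ 0.5    -0.1638  0.1062]
s purple [250 154  11  18 113] [ 0.5374 -0.1967 -0.0053] [ 0.5596 -0.1581  0.1279] [ 0.5541 -0.1646  0.1094]
s red [194 103  13  17  85] [ 0.4692 -0.3764  0.0613] [0.8832 0.1609 1.0734] [ 0.4799 -0.3636  0.1033]
t purple [387 198   9   9  54] [ 0.5387 -0.1787  0.0624] [ 0.5551 -0.1604  0.1314] [ 0.5449 -0.167   0.118 ]
t purple [448 198  12  10  64] [ 0.5299 -0.3986 -0.0018] [ 0.5718 -0.3613  0.1304] [ 0.5387 -0.3677  0.1031]
t purple [388 214   8   9  49] [ 0.4848 -0.1766  0.062 ] [ 0.5048 -0.1603  0.1332] [ 0.492  -0.1664  0.1212]
x,y axes [[-0.9586  0.2848 -0.0002]
 [ 0.2848  0.9586 -0.0008]
 [-0.     -0.0008 -1.    ]]
77.9 (array([-42.23, -29.07, -15.67]), array([-0.05,  0.  , -4.45]))
-102.1 (array([-42.23, -29.07, -15.67]), array([  0.  ,   0.07, 175.55]))
```

>>> {"name": "play_rows", "arguments": {"increments": "4 -21 -14.5 -12 0 0 -2;4 -42 -29 -12 0 0 -4.5;4 -42 -29 -12 0 0 -4.5;4 -42 -29 -12 0 0 -4.5;4 -42 -29 -12 0 0 -4.5;4 -42 -29 -12 0 0 -4.5;4 -42 -29 -12 0 0 -4.5;4 -56.5 -74 -8 0 0 -4.5;4 -56.5 -74 -8 0 0 -4.5;4 -56.5 -74 -8 0 0 -4.5;4 -56.5 -74 -8 0 0 -4.5;4 -56.5 -74 -8 0 0 -4.5;4 -56.5 -74 -8 0 0 -4.5;4 -56.5 -74 -8 0 0 -4.5;4 -56.5 -74 -8 0 0 -4.5;4 -56.5 -74 -8 0 0 -4.5;4 -56.5 -74 -8 0 0 -4.5;4 -56.5 -74 -8 0 0 -4.5", "force": 60}}

```text
clock: 2.4
eef_pos: [0.5087, -0.2708, 0.2734]
eef_rot: [-0.329, -3.124, 0.001]
force: [-0.5, 0.7, -0.4]
finger_gap: 0.462
```

```bash
python3 look.py b wrist
```

```text
{'clock': 2.45, 'qpos': [0.095, 0.39, 0.404, 1.647, -0.165, 1.138, 1.902], 'qvel': [-0.01, -0.007, 0.002, -0.001, 0.002, -0.0, -0.001], 'tau': [1.697, -75.145, 9.064, -39.003, 0.08, -0.016, 0.024], 'eef_pos': [0.509, -0.27, 0.274], 'eef_rot': [-0.328, -3.124, 0.0], 'force': [-0.364, 0.653, 0.196], 'moment': [0.02, -0.02, 0.015], 'finger_gap': 0.471}
```

View pics/b_wrist.png

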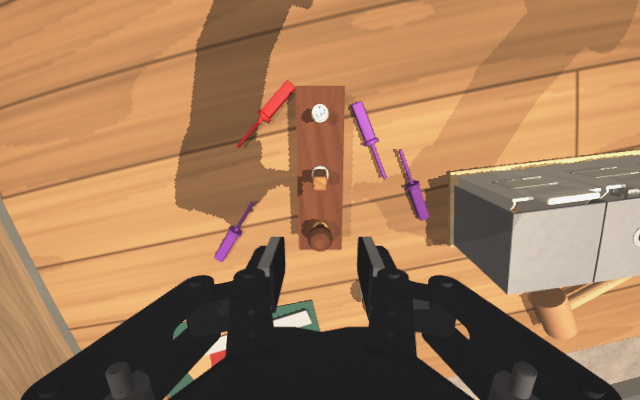

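Wrist view: the block is upright in the image, so the jaws are square to it. The pin top is at about (319,183), the punch at (320,112) and the awl at (319,237).

```bash
python3 crop.py pics/b_wrist.png 280 80 360 255 4 pics/b1.png
```

```text
(no output)
```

View pics/b1.png

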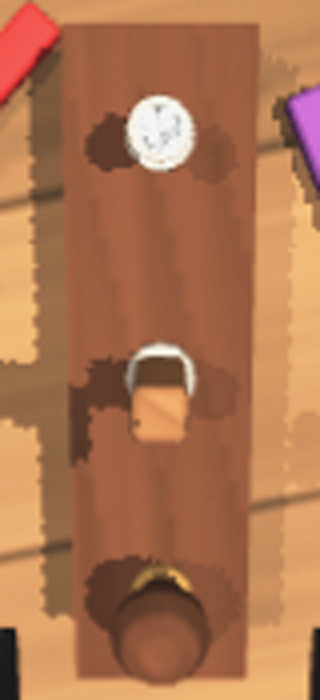

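```bash
python3 - <<'E'
from h import *
from workcell import manip
np.set_printoptions(precision=4,suppress=True)
m=load('pics/b_wrist.npz')
W=lambda x,y:(280+x/4-.5,80+y/4-.5)
h=plane(m,[W(160,414)],.136); print('haft',h)
b=plane(m,[W(62,24),W(257,24),W(246,678),W(78,678)],.07);print(b,b.mean(0), 'sizes',np.linalg.norm(b[0]-b[1]),np.linalg.norm(b[1]-b[2]))
d=(b[2]+b[3]-b[0]-b[1])[:2];print('long az',np.degrees(np.arctan2(d[1],d[0])))
e=plane(m,[W(133,388),W(133,440),W(187,388),W(186,440)],.136);print(e)
h=plane(m,[W(134,414),W(187,414)],.136);d=h[0]-h[1];print(np.linalg.norm(d),np.degrees(np.arctan2(d[1],d[0])))
print('collar',plane(m,[W(161,378)],.076))
print('hole ring',plane(m,[(724-0,238)],.16))
s=manip.sense(); R=Rn.from_rotvec(s['eef_rot']).as_matrix();print(R)
E
```

```text
haft [[ 0.5071 -0.2714  0.136 ]]
[[ 0.3887 -0.2785  0.07  ]
 [ 0.4019 -0.2172  0.07  ]
 [ 0.6262 -0.2643  0.07  ]
 [ 0.613  -0.326   0.07  ]] [ 0.5074 -0.2715  0.07  ] sizes 0.06278160789107151 0.22922741451284914
long az -11.909073464065354
[[ 0.498  -0.2774  0.136 ]
 [ 0.5131 -0.2807  0.136 ]
 [ 0.5013 -0.2621  0.136 ]
 [ 0.5163 -0.2656  0.136 ]]
0.015376704988647362 -102.0592328786172
collar [[ 0.5073 -0.2714  0.076 ]]
hole ring [[0.6809 0.2308 0.16  ]]
[[-0.9782  0.2078 -0.0003]
 [ 0.2078  0.9782 -0.0002]
 [ 0.0003 -0.0003 -1.    ]]
```

>>> {"name": "play_rows", "arguments": {"increments": "4 0.13 -0.16 6 0 0 0;4 0.13 -0.16 12 0 0 0;4 0.13 -0.16 16 0 0 0;4 0.13 -0.16 18.2 0 0 0;4 0.13 -0.16 18.2 0 0 0;4 0.13 -0.16 18.2 0 0 0;1 0.13 -0.16 18.2 0 0 0;1 0.13 -0.16 18.2 0 0 0;1 0.13 -0.16 18.2 0 0 0;1 0.13 -0.16 18.2 0 0 0;1 0.13 -0.16 18.2 0 0 0;1 0.13 -0.16 18.2 0 0 0", "force": 60}}

```text
clock: 3.95
eef_pos: [0.508, -0.272, 0.0928]
eef_rot: [0.328, 3.123, -0.001]
force: [0.1, 0.2, 8.5]
finger_gap: 0.166
```

>>> {"name": "play_rows", "arguments": {"increments": "1 0 0 -1 0 0 0;1 0 0 -4 0 0 0;1 0 0 -8 0 0 0;1 0 0 -13 0 0 0;1 0 0 -18 0 0 0;1 0 0 -21 0 0 0;1 0 0 -21 0 0 0;1 0 0 -21 0 0 0"}}

```text
clock: 4.95
eef_pos: [0.5073, -0.2716, 0.3027]
eef_rot: [0.328, 3.123, -0.001]
force: [0.4, -0.5, -1.3]
finger_gap: 0.168
```

```bash
python3 look.py c wrist scene
```

```text
{'clock': 5.05, 'qpos': [0.087, 0.367, 0.418, 1.608, -0.157, 1.199, 1.898], 'qvel': [0.002, 0.003, -0.002, -0.001, -0.0, -0.0, 0.001], 'tau': [-0.004, -75.779, 8.326, -40.605, 0.027, 0.007, -0.003], 'eef_pos': [0.507, -0.272, 0.302], 'eef_rot': [0.328, 3.124, -0.001], 'force': [0.098, -0.24, -0.659], 'moment': [0.021, 0.016, -0.004], 'finger_gap': 0.168}
```

View pics/c_wrist.png

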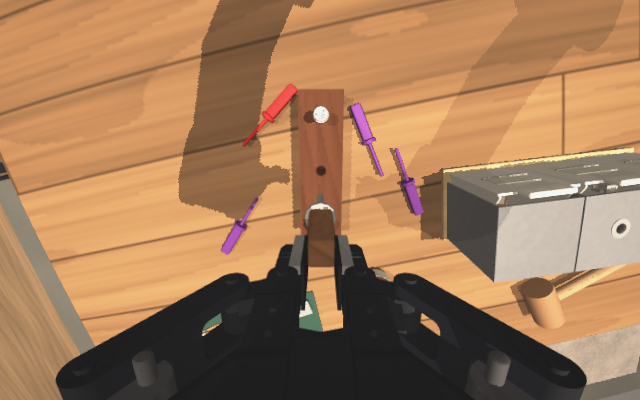

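View pics/c_scene.png

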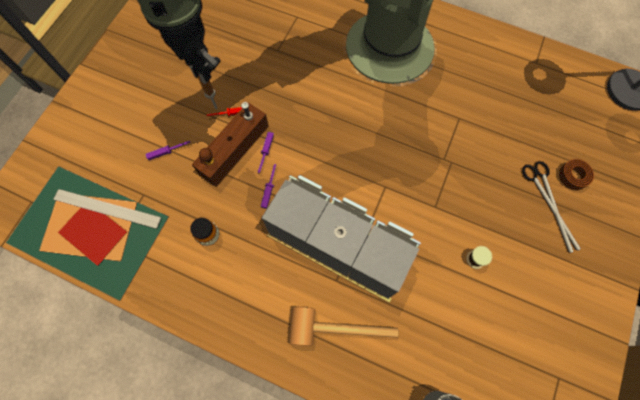

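```bash
python3 crop.py pics/c_scene.png 170 50 250 140 7 pics/c1.png; python3 crop.py pics/c_wrist.png 270 150 370 290 5 pics/c2.png;python3 crop.py pics/c_wrist.png 580 200 640 260 8 pics/c3.png
```

```text
(no output)
```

View pics/c1.png

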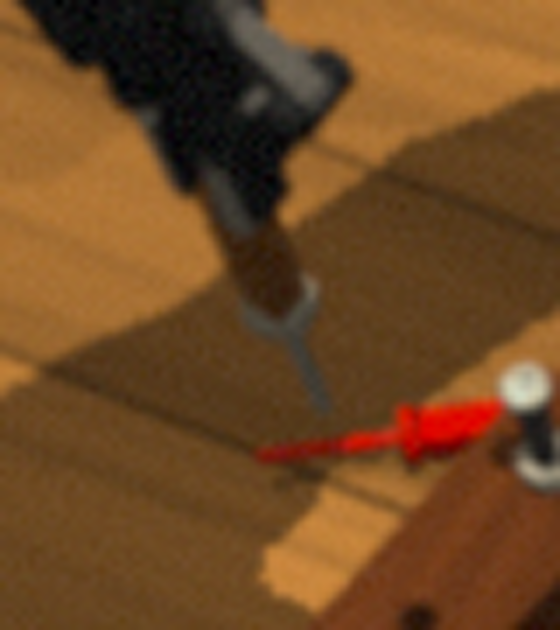

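View pics/c2.png

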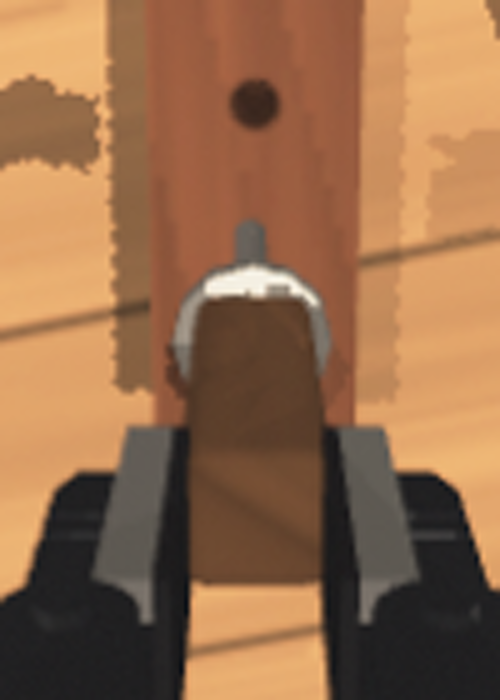

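View pics/c3.png

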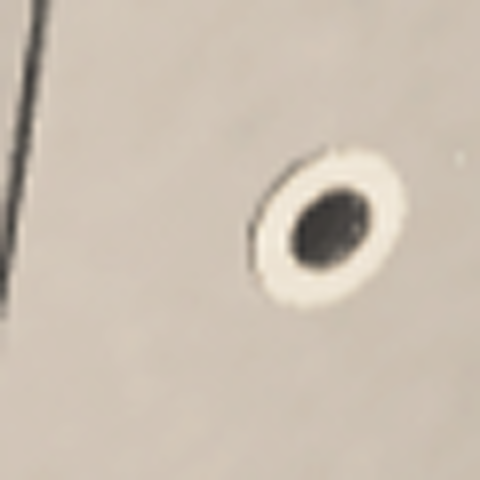

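```bash
python3 - <<'E'
from h import *
from workcell import manip
np.set_printoptions(precision=4,suppress=True)
w,s=load('pics/c_wrist.npz'),load('pics/c_scene.npz')
st=manip.sense()
tw=(270+250/5-.5,150+222/5-.5); ts=(170+324/7-.5,50+408/7-.5)
print('tip planes .219',plane(w,[tw],.219),plane(s,[ts],.219))
# two-view
(o1,d1),(o2,d2)=ray(w,[tw]),ray(s,[ts]); d1=d1[0]/np.linalg.norm(d1[0]);d2=d2[0]/np.linalg.norm(d2[0])
A=np.c_[d1,-d2]; k=np.linalg.lstsq(A,o2-o1,rcond=None)[0]; p,q=o1+k[0]*d1,o2+k[1]*d2; print('2view',p,q)
print('expected tip px',proj(w,[st['eef_pos']+np.array([0,0,.0132-.096])]),proj(s,[st['eef_pos']+np.array([0,0,.0132-.096])]),tw,ts)
print('hole',plane(w,[(580+328/8-.5,200+228/8-.5)],.16))
print('block hole',plane(w,[(270+254/5-.5,150+103/5-.5)],.07))
E
```

```text
tip planes .219 [[ 0.5055 -0.2718  0.219 ]] [[ 0.507  -0.2713  0.219 ]]
2view [ 0.5059 -0.2719  0.217 ] [ 0.5062 -0.2723  0.2171]
expected tip px [[320.0519 195.6565]] [[215.5905 107.7298]] (319.5, 193.9) (215.78571428571428, 107.78571428571428)
hole [[0.647  0.1023 0.16  ]]
block hole [[ 0.5069 -0.2717  0.07  ]]
```

>>> {"name": "play_rows", "arguments": {"increments": "1 -0.8 5 -1 0 0 0;1 -1.6 11 -1 0 0 0;1 -2.5 17 -1 0 0 0;1 -3.4 23 -1 0 0 0;1 -4.3 29 -1 0 0 0;1 -5.2 35 0 0 0 0;1 -5.7 38 1 0 0 0;1 -5.9 39.5 2 0 0 0;1 -5.9 39.5 2.5 0 0 0;1 -5.9 39.5 2.5 0 0 0;1 -5.9 39.5 2.5 0 0 0;1 -5.9 39.5 2.5 0 0 0"}}

```text
clock: 6.55
eef_pos: [0.6471, 0.1018, 0.2776]
eef_rot: [0.33, 3.123, -0.0]
force: [-0.1, -0.8, -1.1]
finger_gap: 0.169
```

```bash
python3 look.py d wrist scene;python3 crop.py pics/d_wrist.png 240 130 400 270 5 pics/d1.png;python3 crop.py pics/d_scene.png 270 160 410 290 5 pics/d2.png
```

```text
{'clock': 6.65, 'qpos': [-0.435, 0.519, 0.298, 1.42, -0.155, 1.224, 1.24], 'qvel': [-0.003, 0.004, -0.003, -0.001, -0.001, 0.0, -0.0], 'tau': [0.233, -93.426, 9.071, -40.681, 0.035, 0.001, 0.006], 'eef_pos': [0.647, 0.102, 0.277], 'eef_rot': [0.329, 3.123, -0.0], 'force': [0.115, 0.199, -1.039], 'moment': [-0.007, -0.015, -0.004], 'finger_gap': 0.17}
```

View pics/d1.png

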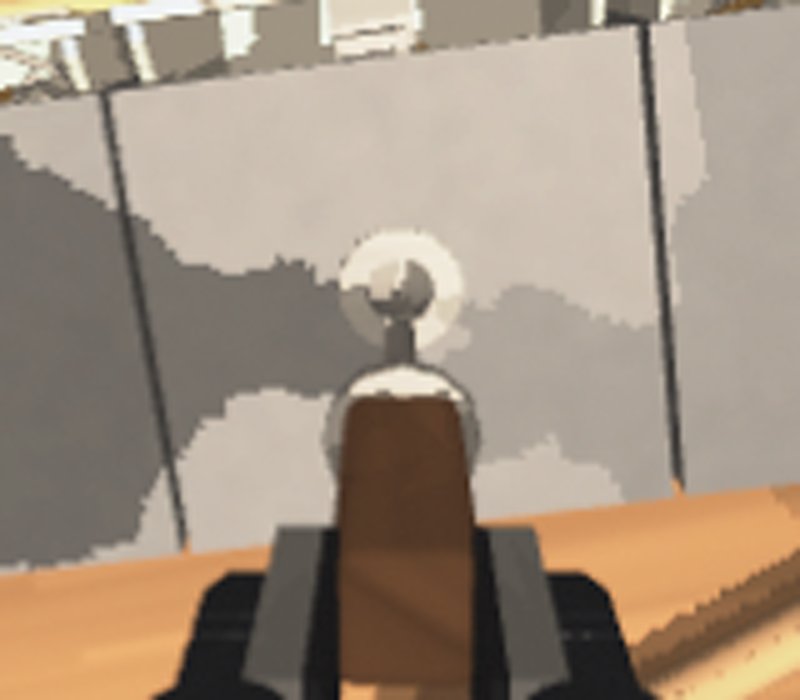

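View pics/d2.png

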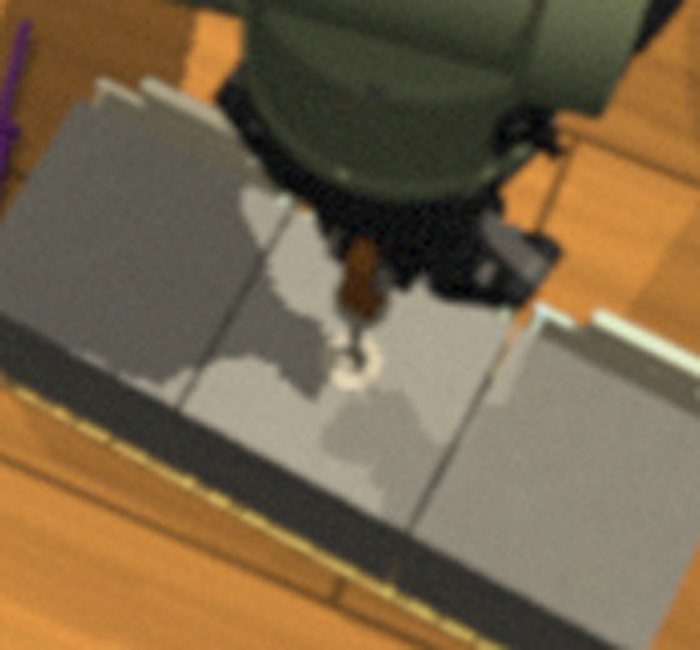

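```bash
python3 - <<'E'
from h import *
np.set_printoptions(precision=4,suppress=True)
w=load('pics/d_wrist.npz')
f=lambda x,y:(240+x/5-.5,130+y/5-.5)
print('ring centre',plane(w,[f(402,290)],.16),'tip',plane(w,[f(399,315)],.277-.0828))
print(proj(w,[[.647,.102,.1942],[.647,.1025,.16]])*5-np.array([240*5-2.5,130*5-2.5]))
E
```

```text
ring centre [[0.6467 0.1016 0.16  ]] tip [[0.6437 0.1018 0.1942]]
[[403.7404 330.5722]
 [406.3469 290.5951]]
```

>>> {"name": "play_rows", "arguments": {"increments": "1 0 0 1.5 0 0 0;1 0 0 3 0 0 0;1 0 0 4 0 0 0;1 0 0 4.8 0 0 0;1 0 0 4.8 0 0 0"}}

```text
clock: 7.28
eef_pos: [0.6469, 0.1021, 0.2287]
eef_rot: [0.329, 3.124, -0.001]
force: [-0.1, 0.1, -0.8]
finger_gap: 0.173
```

>>> {"name": "play_rows", "arguments": {"increments": "1 0 0 0.5 0 0 0;1 0 0 1 0 0 0;1 0 0 1.3 0 0 0;1 0 0 1.6 0 0 0;1 0 0 1.6 0 0 0;1 0 0 1.6 0 0 0;1 0 0 1.6 0 0 0"}}

```text
clock: 8.15
eef_pos: [0.647, 0.1021, 0.2128]
eef_rot: [0.329, 3.124, -0.001]
force: [0.7, -0.5, 2.5]
finger_gap: 0.171
```

```bash
python3 look.py e wrist top;python3 crop.py pics/e_top.png 235 140 375 210 5 pics/e3.png
```

```text
{'clock': 8.25, 'qpos': [-0.427, 0.569, 0.283, 1.504, -0.17, 1.092, 1.253], 'qvel': [0.0, 0.0, -0.001, 0.001, -0.001, 0.001, -0.001], 'tau': [0.019, -93.632, 9.182, -36.711, 0.039, 0.244, -0.001], 'eef_pos': [0.647, 0.102, 0.213], 'eef_rot': [0.329, 3.124, -0.001], 'force': [0.459, -0.978, 2.029], 'moment': [0.056, -0.19, 0.044], 'finger_gap': 0.166}
```

View pics/e_wrist.png

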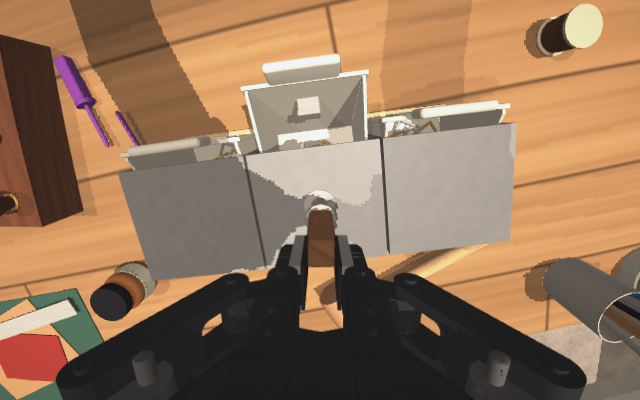

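View pics/e3.png

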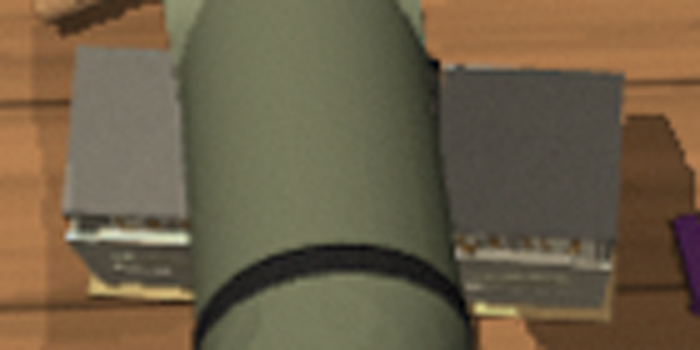

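The bin has sprung forward: in the wrist view its lip is at (301,70) and the plain bins are shut. I'll withdraw the pin and carry it back to the block.

>>> {"name": "play_rows", "arguments": {"increments": "1 0 0 -3 0 0 0;1 0 0 -6 0 0 0;1 0 0 -9 0 0 0;1 0.8 -5 -9 0 0 0;1 1.6 -11 -9 0 0 0;1 2.5 -17 -9 0 0 0;1 3.4 -23 -9 0 0 0;1 4.3 -29 -9 0 0 0;1 5.2 -35 -9 0 0 0;1 5.7 -38 -8 0 0 0;1 5.9 -39.5 -7 0 0 0;1 5.9 -39.5 -7 0 0 0;1 5.9 -39.5 -7 0 0 0;1 5.9 -39.5 -7 0 0 0"}}

```text
clock: 10.0
eef_pos: [0.5078, -0.2707, 0.2832]
eef_rot: [0.326, 3.124, -0.0]
force: [-0.4, -0.3, -0.8]
finger_gap: 0.172
```

```bash
python3 look.py f wrist scene;python3 crop.py pics/f_wrist.png 240 130 400 270 5 pics/f1.png; python3 crop.py pics/f_scene.png 170 50 290 170 6 pics/f2.png
```

```text
{'clock': 10.1, 'qpos': [0.094, 0.381, 0.408, 1.636, -0.161, 1.157, 1.902], 'qvel': [0.006, 0.001, 0.003, 0.0, 0.0, -0.002, 0.001], 'tau': [-0.13, -75.563, 8.233, -39.595, 0.012, 0.004, -0.018], 'eef_pos': [0.507, -0.271, 0.283], 'eef_rot': [0.327, 3.124, -0.001], 'force': [-0.056, -0.604, -0.332], 'moment': [-0.03, -0.008, 0.047], 'finger_gap': 0.169}
```

View pics/f1.png

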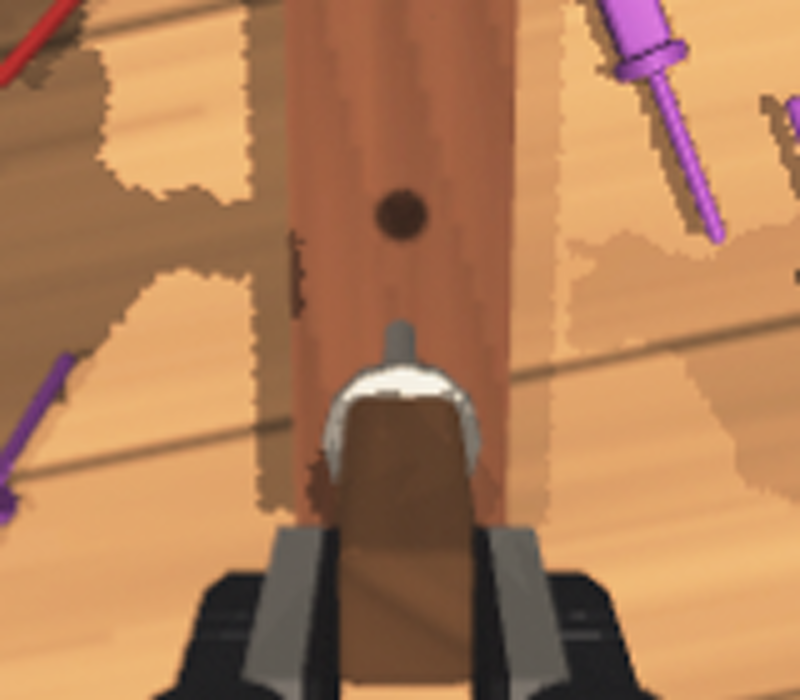

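View pics/f2.png

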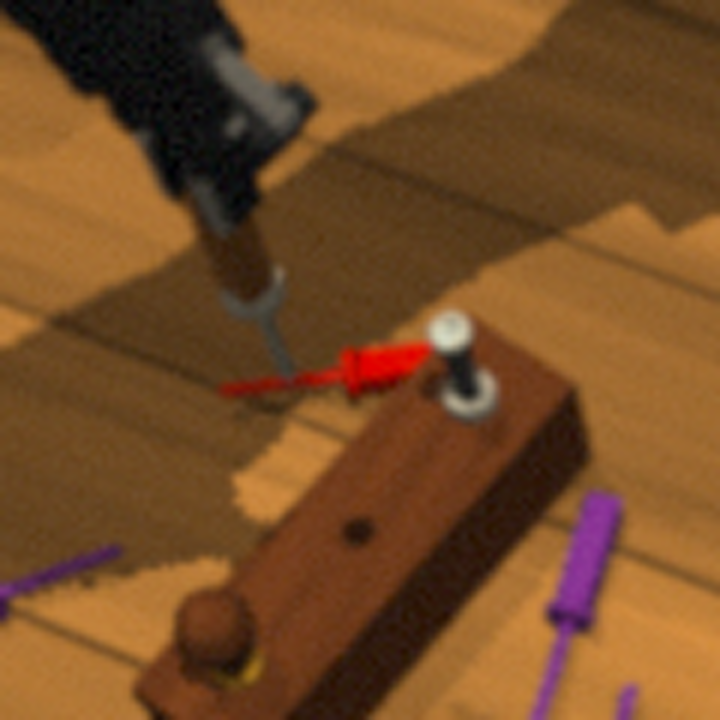

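View pics/f_scene.png

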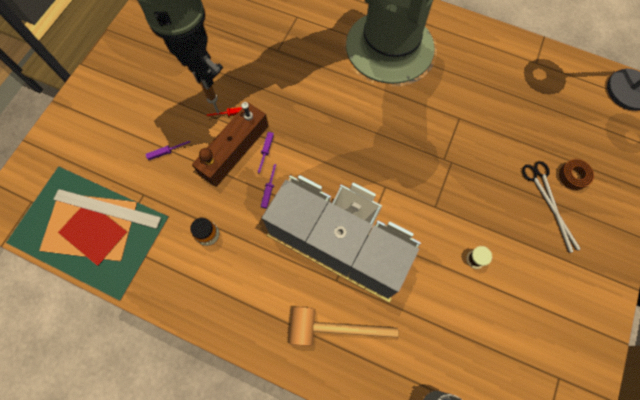

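>>> {"name": "play_rows", "arguments": {"increments": "1 -0.1 -0.06 5 0 0 0;1 -0.1 -0.06 10 0 0 0;1 -0.1 -0.06 11.8 0 0 0;1 -0.1 -0.06 11.8 0 0 0;1 -0.1 -0.06 12.5 0 0 0;1 -0.1 -0.06 13.5 0 0 0;1 -0.1 -0.06 14.5 0 0 0;1 -0.1 -0.06 14.5 0 0 0"}}

```text
clock: 11.1
eef_pos: [0.508, -0.2718, 0.1374]
eef_rot: [-0.327, -3.124, 0.0]
force: [0.6, 0.3, -0.5]
finger_gap: 0.17
```

Tip about 15 mm into the block hole with no contact force, so I continue down.

>>> {"name": "play_rows", "arguments": {"increments": "1 0 0 1.5 0 0 0;1 0 0 3 0 0 0;1 0 0 3.8 0 0 0;1 0 0 4.2 0 0 0;1 0 0 4.4 0 0 0;1 0 0 4.5 0 0 0;1 0 0 4.5 0 0 0"}}

```text
clock: 11.98
eef_pos: [0.5083, -0.272, 0.0929]
eef_rot: [0.327, 3.124, -0.0]
force: [-0.8, -0.7, 2.9]
finger_gap: 0.172
```

>>> {"name": "play_rows", "arguments": {"increments": "1 0 0 0.1 0 0 0;1 0 0 0.1 0 0 0;4 0 0 0 0 0 0;4 0 0 0 0 0 0;4 0 0 0 0 0 0;4 0 0 0 0 0 0;4 0 0 -3 0 0 0;4 0 0 -8 0 0 0;4 0 0 -14 0 0 0;4 0 0 -20 0 0 0;4 0 0 -22 0 0 0;4 0 0 -22 0 0 0;4 0 0 -22 0 0 0"}}

```text
clock: 13.6
eef_pos: [0.5079, -0.2717, 0.3119]
eef_rot: [-0.327, -3.123, -0.0]
force: [-0.2, -0.8, -0.5]
finger_gap: 0.465
```

```bash
python3 look.py g wrist scene;python3 crop.py pics/g_wrist.png 240 80 400 250 4 pics/g1.png; python3 crop.py pics/g_scene.png 250 160 430 290 4 pics/g2.png
```

```text
{'clock': 13.7, 'qpos': [0.085, 0.363, 0.421, 1.589, -0.154, 1.224, 1.896], 'qvel': [-0.001, 0.0, 0.001, -0.006, 0.001, 0.003, -0.002], 'tau': [-0.005, -74.888, 8.157, -40.51, 0.021, -0.003, 0.002], 'eef_pos': [0.508, -0.272, 0.312], 'eef_rot': [-0.327, -3.123, -0.0], 'force': [-0.201, -0.196, 0.19], 'moment': [-0.034, 0.044, -0.007], 'finger_gap': 0.469}
```

View pics/g1.png

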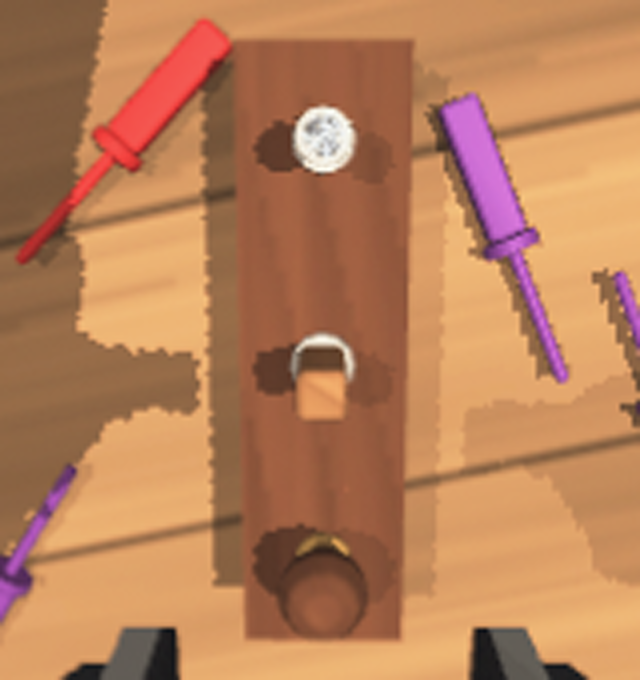

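View pics/g2.png

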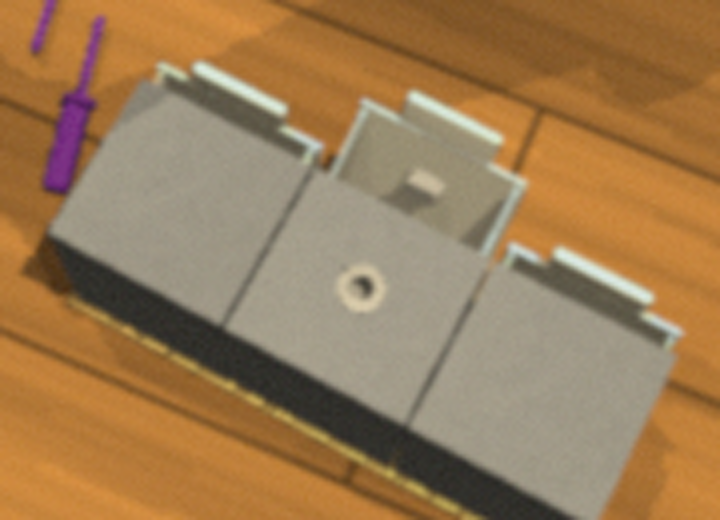

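The pin is home and upright: the haft is over its collar in the same pattern as before. Next I'll check the sprung lip against the geometry and plan the draw.

```bash
python3 - <<'E'
from h import *
from workcell import manip
np.set_printoptions(precision=4,suppress=True)
s=load('pics/g_scene.npz'); w=load('pics/g_wrist.npz'); b=load('pics/b_wrist.npz')
W=lambda x,y:(240+x/4-.5,80+y/4-.5)
print('pin top',plane(w,[W(322,396)],.136),'collar',plane(w,[W(323,362)],.076))
f=lambda x,y:(250+x/4-.5,160+y/4-.5)
print('lip L,mid,R',plane(s,[f(412,95),f(455,118),f(500,141)],.167))
print('front edge',plane(s,[f(320,170),f(492,264)],.16))
print('neighbour lips',plane(s,[f(240,88),f(603,275)],.178))
a=np.radians(-4.9);u=np.array([np.cos(a),np.sin(a),0]);H=np.array([.647,.102,0]);P=H-.056*u+[0,0,.024];print('P',P)
def bp(x,h,th): return P+(x*np.cos(th)-h*np.sin(th))*u+np.array([0,0,h*np.cos(th)+x*np.sin(th)])
print('lip pred',bp(-.010,.154,.32),bp(-.010,.154,.87))
st=manip.sense()
hv=P-.025*u; hv[2]=.25
R=down(85.1); print('hover',hv,step(st,hv,R))
R0=R
st2=dict(eef_pos=hv,eef_rot=Rn.from_matrix(R).as_rotvec())
for th in (.32,.4,.5,.6,.7,.8,.85,.88):
    c=bp(-.006,.134,th)+.011*u; print(th,c,step(st2,c,R)[0])
E
```

```text
pin top [[ 0.5085 -0.2722  0.136 ]] collar [[ 0.5073 -0.2717  0.076 ]]
lip L,mid,R [[0.532  0.0848 0.167 ]
 [0.5351 0.1126 0.167 ]
 [0.5377 0.1412 0.167 ]]
front edge [[0.5927 0.0539 0.16  ]
 [0.6046 0.1636 0.16  ]]
neighbour lips [[ 0.5718 -0.005   0.178 ]
 [ 0.5914  0.2214  0.178 ]]
P [0.5912 0.1068 0.024 ]
lip pred [0.5335 0.1117 0.167 ] [0.4675 0.1174 0.1157]
hover [0.5663 0.1089 0.25  ] (array([ 2.15, 38.45,  6.18]), array([-0.  , -0.09, -7.05]))
0.32 [0.5545 0.1099 0.1493] [ 1.18 -0.   10.07]
0.4 [0.5447 0.1108 0.1451] [ 2.17 -0.   10.49]
0.5 [0.5329 0.1118 0.1387] [ 3.35 -0.   11.13]
0.6 [0.5218 0.1127 0.1312] [ 4.46 -0.   11.88]
0.7 [0.5116 0.1136 0.1226] [ 5.49  0.   12.74]
0.8 [0.5022 0.1144 0.1131] [ 6.43 -0.   13.69]
0.85 [0.4979 0.1148 0.1079] [ 6.86 -0.   14.21]
0.88 [0.4955 0.115  0.1048] [ 7.11 -0.   14.52]
```

>>> {"name": "play_rows", "arguments": {"increments": "0 0.4 6 0 0 0 -1;0 0.8 12 0 0 0 -3;0 1.2 18 0 0 0 -4;0 1.6 24 0 0 0 -5;0 1.9 30 1 0 0 -6;0 2.1 35 3 0 0 -7;0 2.15 38 5 0 0 -7;0 2.15 38.45 6.2 0 0 -7;0 2.15 38.45 6.2 0 0 -7;0 2.15 38.45 6.2 0 0 -7;0 2.15 38.45 6.2 0 0 -7"}}

```text
clock: 15.08
eef_pos: [0.5666, 0.108, 0.2505]
eef_rot: [-0.138, -3.138, -0.001]
force: [0.3, 0.7, 0.6]
finger_gap: 0.001
```

```bash
python3 look.py i wrist scene; python3 crop.py pics/i_scene.png 250 130 430 290 4 pics/i2.png
```

```text
{'clock': 15.175, 'qpos': [-0.465, 0.397, 0.24, 1.672, -0.105, 1.086, 1.29], 'qvel': [-0.003, 0.002, 0.001, -0.001, 0.001, -0.002, -0.002], 'tau': [0.121, -78.878, 6.146, -38.208, 0.025, 0.014, 0.007], 'eef_pos': [0.567, 0.108, 0.25], 'eef_rot': [-0.137, -3.138, -0.001], 'force': [0.258, 0.005, -0.197], 'moment': [0.044, 0.013, -0.011], 'finger_gap': -0.003}
```

View pics/i_wrist.png

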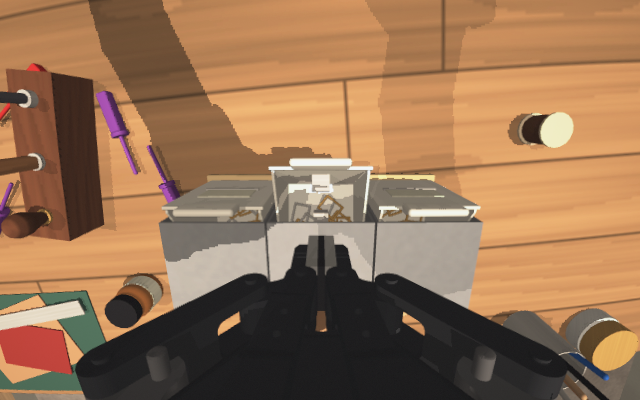

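View pics/i2.png

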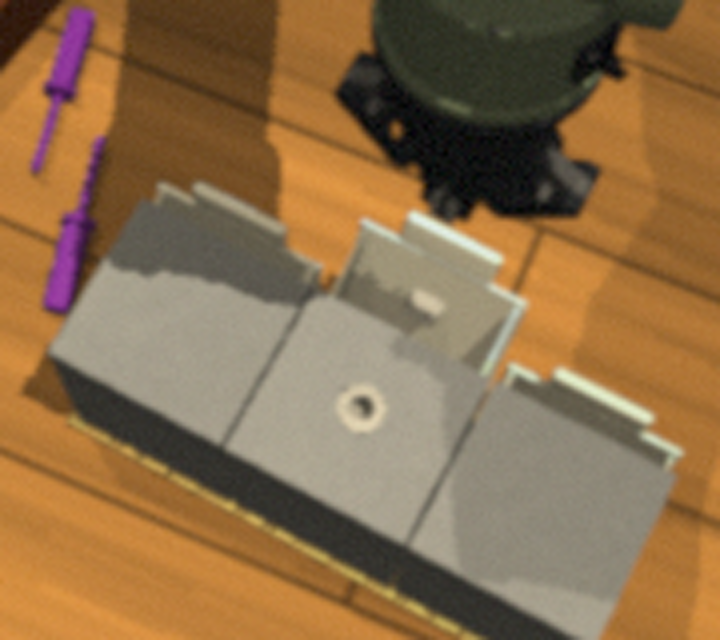

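The closed fingers are centred over the gap behind the lip at wrist (320,163). I'll descend, then draw along the arc.

>>> {"name": "play_rows", "arguments": {"increments": "0 0 0.1 4 0 0 0;0 0 0.1 7 0 0 0;0 0 0.1 9 0 0 0;0 0 0.1 10 0 0 0;0 0 0.1 10.2 0 0 0;0 0 0.1 10.2 0 0 0"}}

```text
clock: 15.92
eef_pos: [0.5669, 0.1095, 0.149]
eef_rot: [0.137, 3.139, 0.001]
force: [-0.0, 0.0, 0.2]
finger_gap: -0.0
```

>>> {"name": "play_rows", "arguments": {"increments": "0 0.6 0 0 0 0 0;0 1.2 0 0 0 0 0;0 1.7 0 0.1 0 0 0;0 2.2 0 0.35 0 0 0;0 2.8 0 0.7 0 0 0;0 3.35 0 1 0 0 0;0 3.9 0 1.4 0 0 0;0 4.45 0 1.75 0 0 0;0 5 0 2.2 0 0 0;0 5.5 0 2.6 0 0 0;0 5.5 0 2.6 0 0 0"}}

```text
clock: 17.3
eef_pos: [0.5117, 0.1143, 0.1227]
eef_rot: [-0.137, -3.138, -0.001]
force: [1.1, -0.3, 0.2]
finger_gap: 0.002
```

```bash
python3 look.py j scene; python3 crop.py pics/j_scene.png 250 130 430 290 4 pics/j2.png
```

```text
{'clock': 17.35, 'qpos': [-0.486, 0.466, 0.205, 1.94, -0.136, 0.748, 1.281], 'qvel': [0.002, -0.0, 0.001, -0.011, -0.001, 0.004, -0.0], 'tau': [-0.201, -77.218, 5.983, -28.543, -0.005, -0.061, -0.023], 'eef_pos': [0.512, 0.114, 0.123], 'eef_rot': [-0.137, -3.139, -0.001], 'force': [-0.568, 0.711, 0.731], 'moment': [-0.02, -0.035, -0.025], 'finger_gap': 0.002}
```

View pics/j2.png

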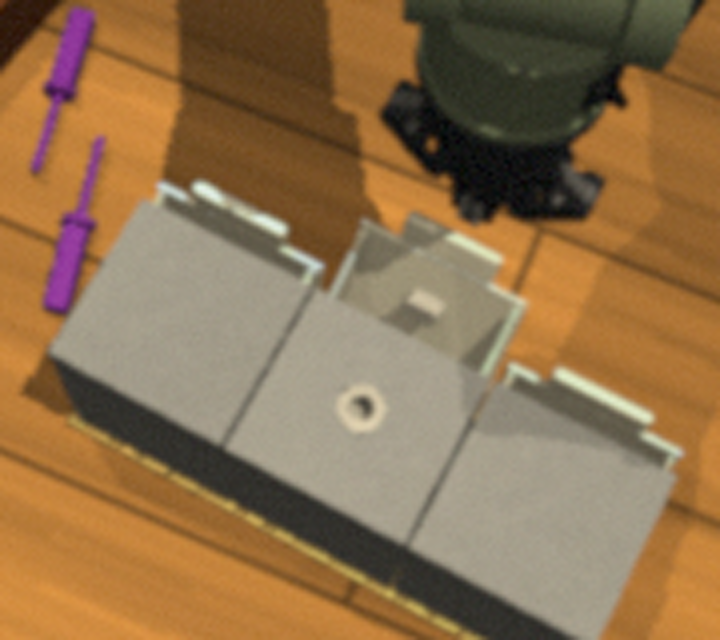

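The bin hasn't moved although the tool is now in front of the lip. I'll find out why before going on.

```bash
python3 look.py k wrist top; python3 - <<'E'
from h import *
from workcell import manip
np.set_printoptions(precision=4,suppress=True)
s=load('pics/j_scene.npz');i=load('pics/i_scene.npz');iw=load('pics/i_wrist.npz')
st=manip.sense()
print('tcp px in crop',(proj(s,[st['eef_pos']])-[250,130])*4)
print('tcp@i',(proj(i,[[.567,.108,.25]])-[250,130])*4)
print('lip from wrist @.167',plane(iw,[(320,161)],.167), 'scene',plane(i,[(250+455/4,130+236/4)],.167))
(o1,d1),(o2,d2)=ray(iw,[(320,161)]),ray(i,[(250+455/4,130+236/4)]); d1=d1[0]/np.linalg.norm(d1[0]);d2=d2[0]/np.linalg.norm(d2[0])
k=np.linalg.lstsq(np.c_[d1,-d2],o2-o1,rcond=None)[0];print(o1+k[0]*d1,o2+k[1]*d2)
print('scene depth at lip',[i['d'][188+dy,363] for dy in(-1,0,1)],[ (i['R']@np.array([.5345,.112,.167])+i['t'].ravel())[2]])
E
```

```text
{'clock': 17.45, 'qpos': [-0.486, 0.466, 0.205, 1.94, -0.136, 0.748, 1.281], 'qvel': [0.001, -0.002, -0.001, 0.001, -0.0, -0.0, 0.001], 'tau': [-0.107, -77.378, 6.085, -29.064, 0.008, -0.004, -0.002], 'eef_pos': [0.512, 0.114, 0.123], 'eef_rot': [0.137, 3.138, 0.001], 'force': [0.784, -0.938, -0.121], 'moment': [0.004, 0.042, -0.048], 'finger_gap': 0.001}
tcp px in crop [[462.8752 230.195 ]]
tcp@i [[436.8349 229.4642]]
lip from wrist @.167 [[0.5328 0.1111 0.167 ]] scene [[0.5346 0.1136 0.167 ]]
[0.5333 0.111  0.1632] [0.5331 0.1134 0.1631]
scene depth at lip [np.float32(1.1490914), np.float32(0.9684503), np.float32(0.9658401)] [np.float64(0.9679922261864571)]
```

View pics/k_wrist.png

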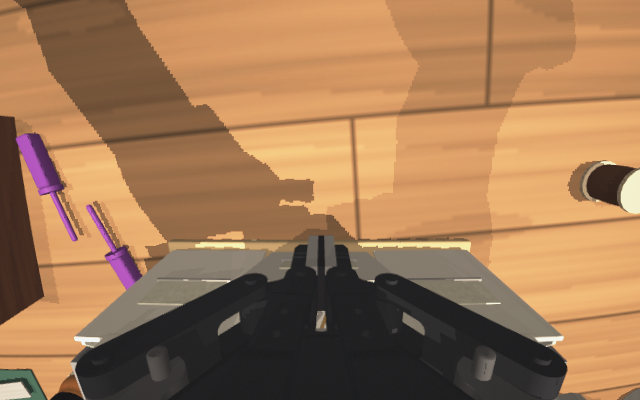

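```bash
python3 - <<'E'
from h import *
np.set_printoptions(precision=4,suppress=True)
k=load('pics/k_wrist.npz');iw=load('pics/i_wrist.npz')
print('tcp in wrist',proj(k,[[.512,.114,.123]]),proj(iw,[[.567,.108,.25]]))
print('half widths px for 11mm',proj(iw,[[.567,.108+.011,.25]]))
for th in (.32,.4,.5,.6,.7,.8,.85,.88):
    x,h=-.006,.120
    X=x*np.cos(th)-h*np.sin(th)+.011; Z=.024+h*np.cos(th)+x*np.sin(th)
    print(th,'tx from x=-.025: %.2f  z %.4f'%((-.025-X)*100,Z))
E
python3 crop.py pics/i_wrist.png 260 150 380 290 5 pics/i3.png; python3 crop.py pics/k_wrist.png 260 200 380 320 5 pics/k3.png
```

```text
tcp in wrist [[319.2073 226.2195]] [[319.6349 226.5362]]
half widths px for 11mm [[335.512  225.2179]]
0.32 tx from x=-.025: 0.74  z 0.1360
0.4 tx from x=-.025: 1.63  z 0.1322
0.5 tx from x=-.025: 2.68  z 0.1264
0.6 tx from x=-.025: 3.67  z 0.1197
0.7 tx from x=-.025: 4.59  z 0.1119
0.8 tx from x=-.025: 5.43  z 0.1033
0.85 tx from x=-.025: 5.81  z 0.0987
0.88 tx from x=-.025: 6.03  z 0.0958
```

View pics/i3.png

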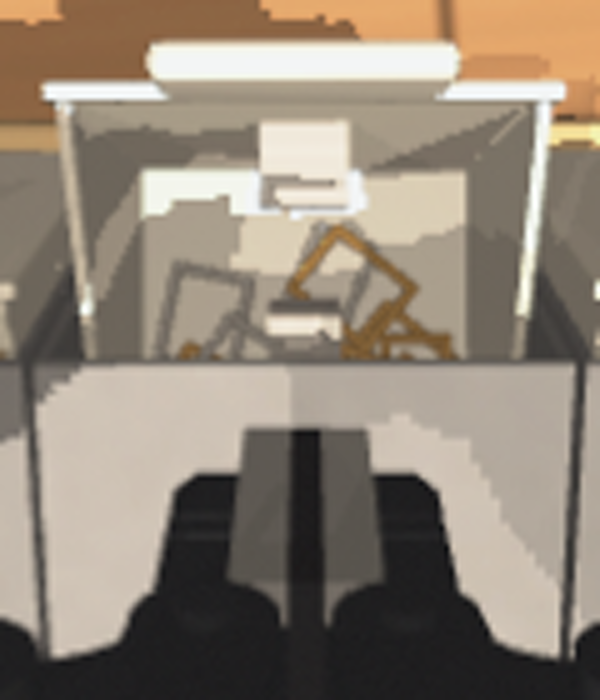

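View pics/k3.png

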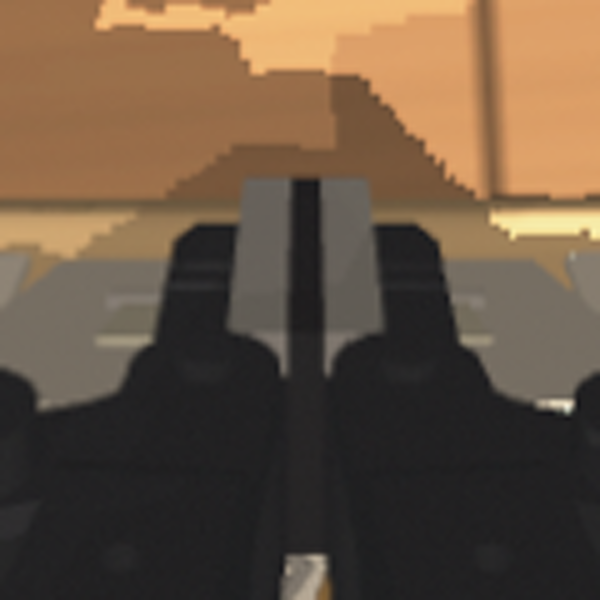

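```bash
python3 - <<'E'
from h import *
np.set_printoptions(precision=4,suppress=True)
iw=load('pics/i_wrist.npz')
for dx in (-.011,0,.011):
  for dz in (0,.005,.01,.015,.02,.03): print(dx,dz,proj(iw,[[.567+dx,.108,.25+dz]])[0], end=' ')
  print()
d=iw['d']; 
for (u,v) in ((312,240),(328,240),(312,245),(328,250),(312,258),(330,262)):
    o,r=ray(iw,[(u,v)]); print((u,v),d[v,u],o+r[0]*d[v,u])
E
```

```text
-0.011 0 [318.1931 211.427 ] -0.011 0.005 [318.1256 213.7289] -0.011 0.01 [318.0545 216.1531] -0.011 0.015 [317.9795 218.7098] -0.011 0.02 [317.9003 221.4098] -0.011 0.03 [317.7279 227.2912] 
0 0 [319.6349 226.5362] 0 0.005 [319.6053 229.1853] 0 0.01 [319.5741 231.9725] 0 0.015 [319.5413 234.9088] 0 0.02 [319.5066 238.0065] 0 0.03 [319.4313 244.7416] 
0.011 0 [321.0323 241.1701] 0.011 0.005 [321.0381 244.1412] 0.011 0.01 [321.0442 247.264 ] 0.011 0.015 [321.0506 250.5506] 0.011 0.02 [321.0574 254.0138] 0.011 0.03 [321.0721 261.53  ] 
(312, 240) 0.14276195 [0.5553 0.1053 0.2993]
(328, 240) 0.14284167 [0.5561 0.1135 0.2992]
(312, 245) 0.13699271 [0.5553 0.1055 0.3053]
(328, 250) 0.13169266 [0.5561 0.1132 0.3108]
(312, 258) 0.124971405 [0.5559 0.1058 0.3179]
(330, 262) 0.12054174 [0.5562 0.1137 0.3224]
```

```bash
python3 - <<'E'
from h import *
np.set_printoptions(precision=4,suppress=True)
i=load('pics/i_scene.npz')
for dz in (0,.015,.03,.045,.06):
    print(dz,[((proj(i,[[.567+dx,.108+dy,.25+dz]])-[250,130])*4)[0].round(0) for dx,dy in((-.011,-.01),(-.011,.01),(.011,-.01),(.011,.01))])
d=i['d']
for (cx,cy) in ((445,212),(455,208),(440,205),(430,195),(470,200)):
    u,v=int(250+cx/4),int(130+cy/4); o,r=ray(i,[(u,v)]); print((cx,cy),o+r[0]*d[v,u])
E
python3 crop.py pics/i_scene.png 330 140 410 195 9 pics/i5.png
```

```text
0 [array([427., 204.]), array([463., 219.]), array([411., 240.]), array([447., 255.])]
0.015 [array([429., 193.]), array([466., 208.]), array([413., 230.]), array([449., 245.])]
0.03 [array([432., 182.]), array([469., 197.]), array([415., 220.]), array([452., 235.])]
0.045 [array([434., 171.]), array([472., 186.]), array([417., 209.]), array([455., 224.])]
0.06 [array([437., 159.]), array([475., 174.]), array([420., 197.]), array([458., 213.])]
(445, 212) [0.5791 0.1114 0.307 ]
(455, 208) [0.5787 0.1147 0.3147]
(440, 205) [0.5782 0.1085 0.3125]
(430, 195) [0.5718 0.1002 0.3051]
(470, 200) [0.5802 0.1213 0.3354]
```

View pics/i5.png

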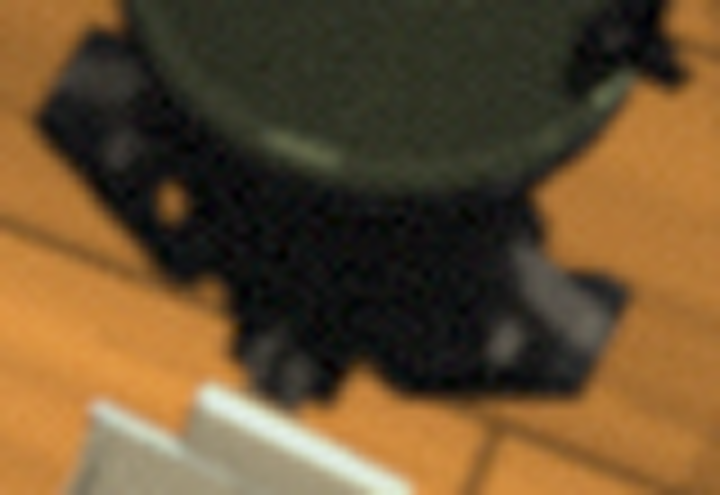

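```bash
python3 - <<'E'
from h import *
np.set_printoptions(precision=4,suppress=True)
iw=load('pics/i_wrist.npz'); d=iw['d']; print(iw['fx'],'cam',-iw['R'].T@iw['t'].ravel())
vs,us=np.mgrid[0:400:2,0:640:2]; us,vs=us.ravel(),vs.ravel(); dd=d[vs,us]
o,r=ray(iw,np.c_[us,vs]); P=o+r*dd[:,None]; k=(dd>0)&(dd<.25)&(P[:,2]>.2)
Q=P[k]-[.567,.108,.25]
R=down(85.1); T=Q@R; T[:,2]*=-1  # height above tcp
for a in np.arange(.0,.2,.01):
    m=(T[:,2]>=a)&(T[:,2]<a+.01)
    if m.sum()>3: print('%.2f'%a,m.sum(),'x',T[m,0].min().round(3),T[m,0].max().round(3),'y',T[m,1].min().round(3),T[m,1].max().round(3))
E
```

```text
279.8296632141738 cam [0.4983 0.1149 0.4314]
0.04 52 x 0.007 0.012 y -0.012 0.013
0.05 116 x 0.006 0.012 y -0.013 0.014
0.06 138 x 0.007 0.012 y -0.013 0.014
0.07 179 x -0.01 0.013 y -0.016 0.017
0.08 491 x -0.011 0.015 y -0.033 0.035
0.09 1221 x -0.008 0.015 y -0.04 0.042
0.10 1208 x -0.008 0.018 y -0.049 0.05
0.11 2238 x -0.007 0.019 y -0.057 0.058
0.12 3398 x -0.001 0.019 y -0.061 0.063
0.13 2608 x 0.003 0.021 y -0.059 0.06
0.14 366 x 0.018 0.022 y -0.018 0.02
```

```bash
python3 - <<'E'
from h import *
for f,tcp,jaw in (('c',[.507,-.272,.302],78.1),('g',[.508,-.272,.312],78.1),('i',[.567,.108,.25],85.1),('k',[.512,.114,.123],85.1)):
    w=load(f'pics/{f}_wrist.npz'); d=w['d']
    vs,us=np.mgrid[225:300,280:360]; us,vs=us.ravel(),vs.ravel(); dd=d[vs,us]
    o,r=ray(w,np.c_[us,vs]); P=o+r*dd[:,None]; k=(dd>0)&(dd<.2)
    T=(P[k]-tcp)@down(jaw); h=-T[:,2]; 
    dark=(w['p'].max(2)[vs,us][k]<120)
    print(f,'cam rel TCP',(-w['R'].T@w['t'].ravel()-tcp)@down(jaw),'min h',np.sort(h)[:200:40].round(3),'finger depth row 240',d[240,312].round(3), d[240,300].round(3))
E
```

```text
c cam rel TCP [ 0.06892781  0.00149706 -0.18140517] min h [0.013 0.021 0.024 0.026 0.029] finger depth row 240 0.151 0.143
g cam rel TCP [ 0.06886516  0.00121823 -0.18084373] min h [0.039 0.042 0.044 0.046 0.048] finger depth row 240 0.531 0.532
i cam rel TCP [ 0.06904999  0.00098398 -0.18136479] min h [0.042 0.045 0.046 0.048 0.049] finger depth row 240 0.143 0.294
k cam rel TCP [ 0.06871187  0.00118288 -0.18078619] min h [0.002 0.043 0.045 0.046 0.047] finger depth row 240 0.143 0.324
```

The visible fingers end about 43 mm above the reported TCP, and two cameras plus the depth images agree on this. The closed fingers therefore passed over the lip without touching it. I'll repeat the draw lower, offset sideways from the keeper.

>>> {"name": "play_rows", "arguments": {"increments": "0 0 0 -4 0 0 0;0 0 0 -7 0 0 0;0 -2.5 -1 -7 0 0 0;0 -5.5 -2.2 -7 0 0 0;0 -5.5 -2.2 -7 0 0 0;0 -5.5 -2.2 -3 0 0 0;0 -5.5 -2.2 0 0 0 0;0 -5.5 -2.2 2 0 0 0;0 -5.5 -2.2 2.4 0 0 0;0 -5.5 -2.2 2.4 0 0 0"}}

```text
clock: 18.7
eef_pos: [0.5654, 0.0877, 0.0996]
eef_rot: [0.137, 3.138, 0.001]
force: [-0.4, -0.6, 0.7]
finger_gap: -0.005
```

```bash
python3 look.py l wrist scene; python3 crop.py pics/l_scene.png 250 130 430 290 4 pics/l2.png;python3 crop.py pics/l_wrist.png 220 120 420 290 4 pics/l3.png
python3 - <<'E'
from h import *
for th in (.32,.4,.5,.6,.7,.8,.85,.88):
    x,h=-.006,.129
    X=x*np.cos(th)-h*np.sin(th)+.0115; Z=.024+h*np.cos(th)+x*np.sin(th)
    print(th,'tx from x=-.025: %.2f  TCP z %.4f'%((-.025-X)*100,Z-.042))
E
```

```text
{'clock': 18.8, 'qpos': [-0.403, 0.566, 0.206, 1.835, -0.162, 0.755, 1.373], 'qvel': [0.001, -0.0, 0.001, 0.001, -0.001, -0.002, 0.0], 'tau': [-0.025, -86.402, 7.4, -29.158, 0.009, -0.005, -0.004], 'eef_pos': [0.566, 0.088, 0.1], 'eef_rot': [0.137, 3.137, 0.002], 'force': [0.343, 0.468, 0.894], 'moment': [-0.038, 0.016, -0.033], 'finger_gap': 0.004}
0.32 tx from x=-.025: 0.98  TCP z 0.1026
0.4 tx from x=-.025: 1.93  TCP z 0.0985
0.5 tx from x=-.025: 3.06  TCP z 0.0923
0.6 tx from x=-.025: 4.13  TCP z 0.0851
0.7 tx from x=-.025: 5.12  TCP z 0.0768
0.8 tx from x=-.025: 6.02  TCP z 0.0676
0.85 tx from x=-.025: 6.44  TCP z 0.0626
0.88 tx from x=-.025: 6.67  TCP z 0.0596
```

View pics/l3.png

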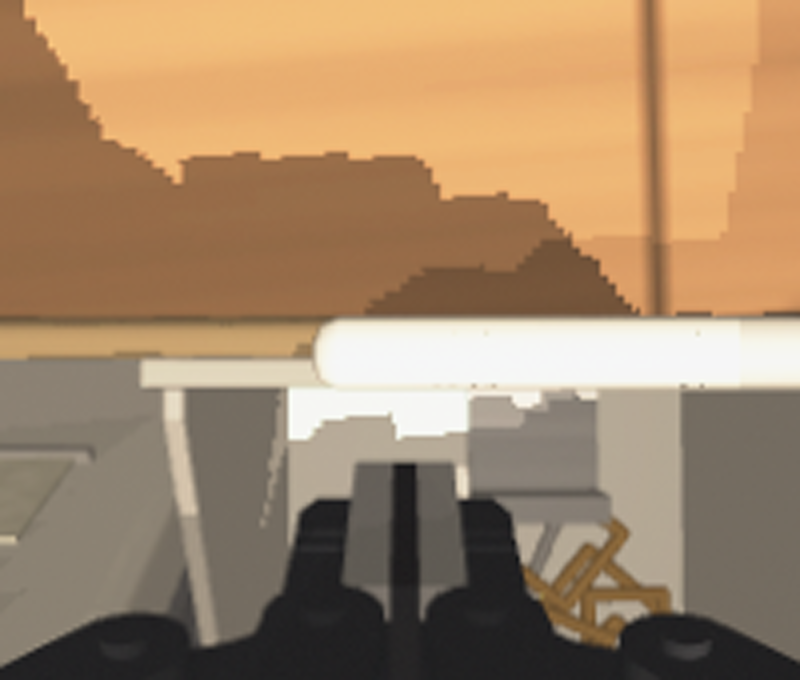

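View pics/l2.png

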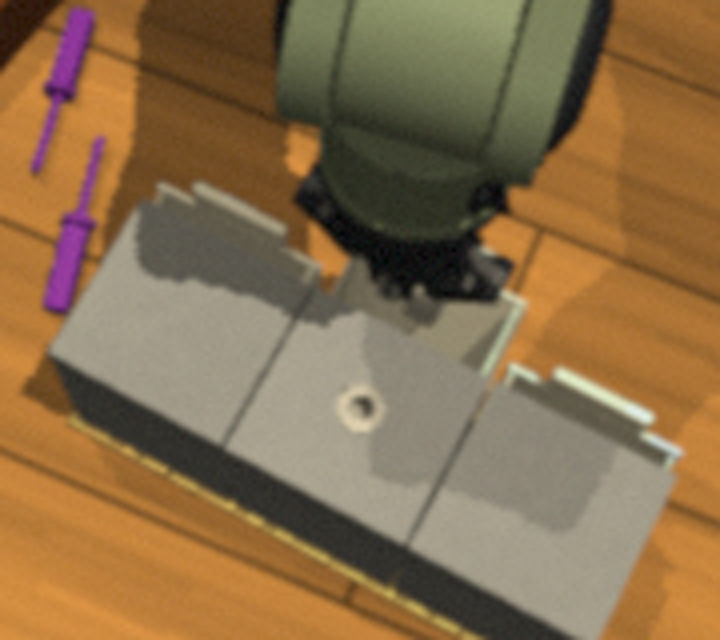

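>>> {"name": "play_rows", "arguments": {"increments": "0 0.5 0 0 0 0 0;0 1 0 0 0 0 0;0 1.5 0 0 0 0 0;0 1.9 0 0.1 0 0 0;0 2.5 0 0.4 0 0 0;0 3.1 0 0.75 0 0 0;0 3.1 0 0.75 0 0 0"}}

```text
clock: 19.68
eef_pos: [0.5341, 0.0905, 0.0921]
eef_rot: [0.137, 3.138, 0.002]
force: [0.2, 0.9, 0.7]
finger_gap: -0.0
```

```bash
python3 look.py m wrist;python3 crop.py pics/m_wrist.png 220 120 420 290 4 pics/m3.png
```

```text
{'clock': 19.725, 'qpos': [-0.425, 0.537, 0.203, 1.919, -0.162, 0.7, 1.358], 'qvel': [0.001, 0.001, 0.001, -0.011, 0.001, 0.004, 0.001], 'tau': [-0.197, -82.762, 6.836, -26.953, -0.009, -0.073, -0.021], 'eef_pos': [0.534, 0.09, 0.092], 'eef_rot': [0.137, 3.138, 0.002], 'force': [0.525, 0.174, -0.103], 'moment': [-0.018, 0.034, 0.007], 'finger_gap': 0.004}
```

View pics/m3.png

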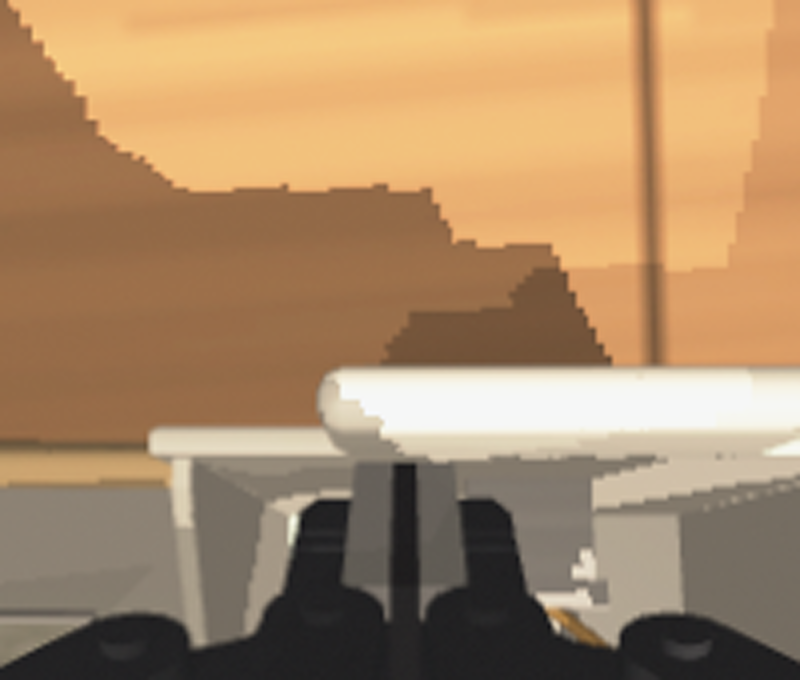

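>>> {"name": "play_rows", "arguments": {"increments": "0 0.5 0 0.35 0 0 0;0 1 0 0.7 0 0 0;0 1.5 0 1.1 0 0 0;0 2.05 0 1.5 0 0 0;0 2.05 0 1.5 0 0 0"}}

```text
clock: 20.35
eef_pos: [0.5133, 0.0923, 0.0769]
eef_rot: [-0.137, -3.139, -0.001]
force: [-0.4, -0.2, -0.5]
finger_gap: 0.001
```

```bash
python3 look.py n wrist scene;python3 crop.py pics/n_wrist.png 220 120 420 290 4 pics/n3.png; python3 crop.py pics/n_scene.png 250 130 430 290 4 pics/n2.png
```

```text
{'clock': 20.45, 'qpos': [-0.435, 0.535, 0.195, 1.979, -0.167, 0.642, 1.351], 'qvel': [0.002, -0.001, -0.0, -0.005, -0.001, 0.003, -0.0], 'tau': [-0.125, -80.58, 6.622, -25.256, 0.001, -0.028, -0.006], 'eef_pos': [0.514, 0.092, 0.077], 'eef_rot': [0.137, 3.138, 0.002], 'force': [-0.282, -0.192, 0.454], 'moment': [-0.033, 0.022, -0.015], 'finger_gap': -0.002}
```

View pics/n3.png

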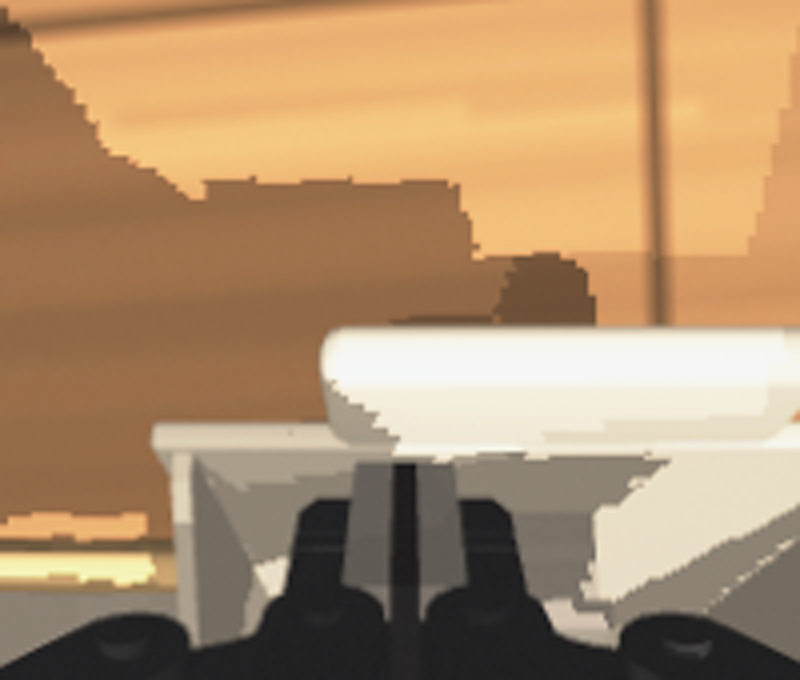

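View pics/n2.png

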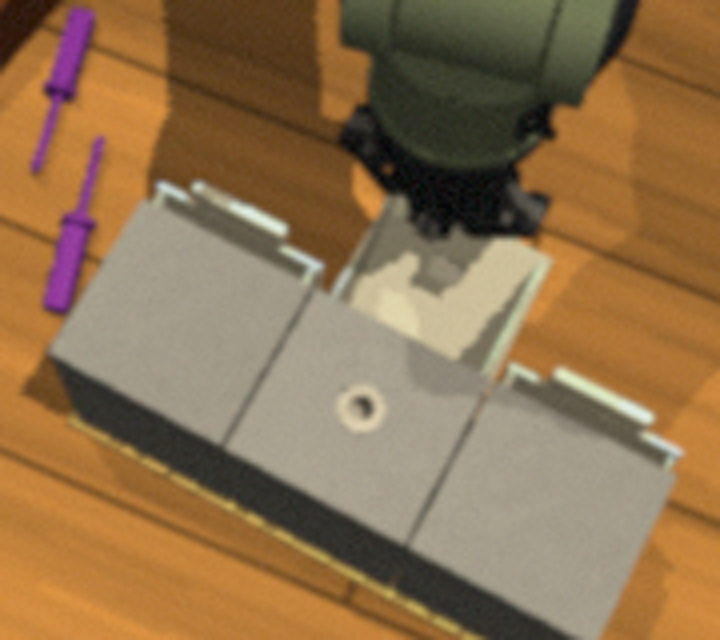

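The bin is following the fingers; its rim has moved forward to scene crop (545,258). I'll continue to the stop.

>>> {"name": "play_rows", "arguments": {"increments": "0 0.5 0 0.5 0 0 0;0 0.9 0 0.95 0 0 0;0 1.3 0 1.4 0 0 0;0 1.55 0 1.75 0 0 0;0 1.55 0 1.75 0 0 0"}}

```text
clock: 21.08
eef_pos: [0.4999, 0.0937, 0.0604]
eef_rot: [0.137, 3.135, 0.003]
force: [4.2, -1.5, 10.7]
finger_gap: -0.0
```

>>> {"name": "play_rows", "arguments": {"increments": "0 0.2 0 0.1 0 0 0;0 0.2 0 0.1 0 0 0;0 0.2 0 0.1 0 0 0"}}

```text
clock: 21.45
eef_pos: [0.5, 0.0938, 0.0603]
eef_rot: [0.138, 3.131, 0.004]
force: [7.8, -2.9, 14.0]
finger_gap: -0.005
```

```bash
python3 look.py o wrist scene;python3 crop.py pics/o_wrist.png 220 120 420 290 4 pics/o3.png; python3 crop.py pics/o_scene.png 250 130 430 290 4 pics/o2.png
```

```text
{'clock': 21.55, 'qpos': [-0.441, 0.544, 0.185, 2.029, -0.176, 0.575, 1.348], 'qvel': [-0.001, -0.002, -0.001, -0.001, 0.002, -0.001, -0.003], 'tau': [-1.863, -71.84, 3.536, -16.77, -0.599, 1.895, -0.018], 'eef_pos': [0.5, 0.094, 0.06], 'eef_rot': [0.138, 3.131, 0.004], 'force': [7.131, -1.748, 13.677], 'moment': [-0.547, -1.35, -0.053], 'finger_gap': 0.001}
```

View pics/o3.png

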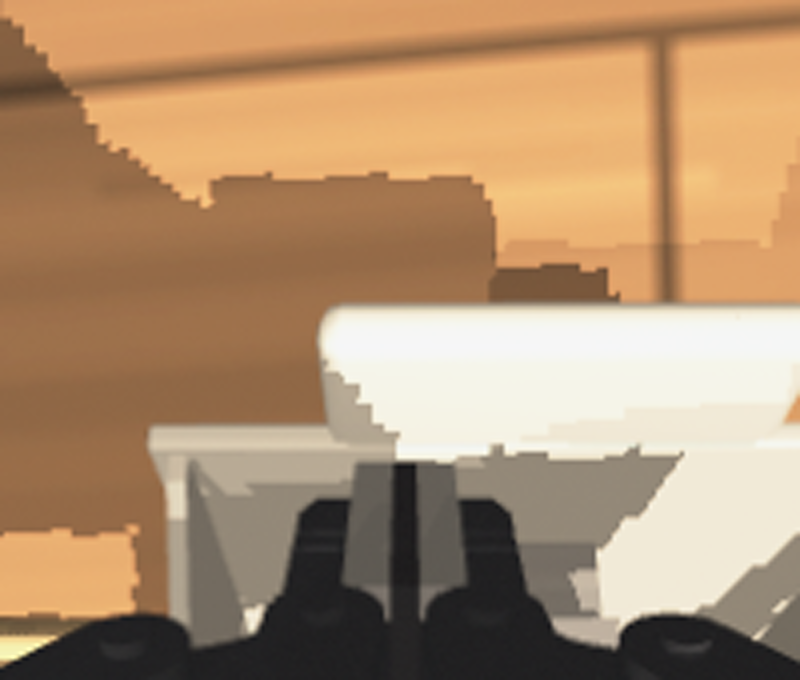

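View pics/o2.png

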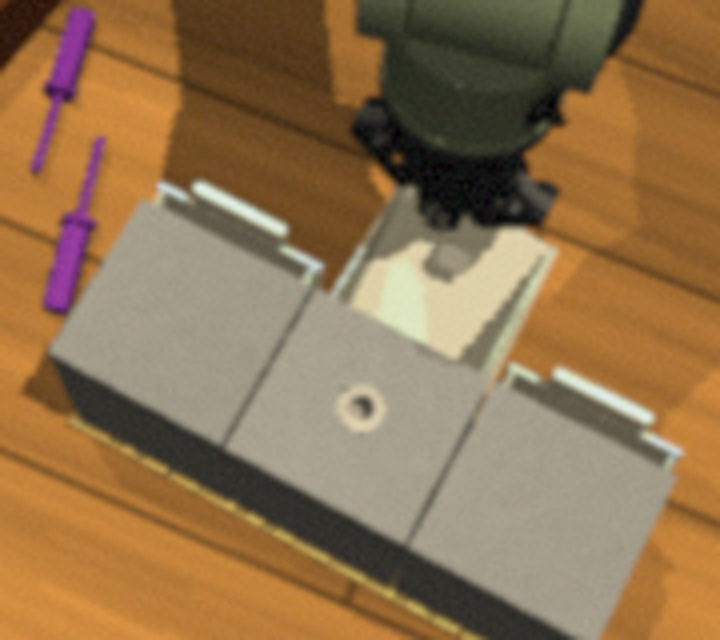

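The contact geometry gives a tilt of about 0.865 rad and the force climbs without motion, so the bin is against its stop. I'll withdraw.

>>> {"name": "play_rows", "arguments": {"increments": "0 -0.3 0 0 0 0 0;0 -0.8 0 0 0 0 0;0 -0.8 0 -2 0 0 0;0 -0.8 0 -5 0 0 0;0 -0.8 0 -10 0 0 0;0 -0.8 0 -16 0 0 0;0 -0.8 0 -22 0 0 0;0 5 10 -24 0 0 0;0 5 15 -24 0 0 0;0 5 20 -24 0 0 0;0 5 20 -24 0 0 0;0 5 20 -24 0 0 0"}}

```text
clock: 23.05
eef_pos: [0.4651, 0.2987, 0.2997]
eef_rot: [0.133, 3.132, 0.003]
force: [-0.2, -1.9, -1.5]
finger_gap: -0.0
```

```bash
python3 look.py p wrist scene top;python3 crop.py pics/p_scene.png 150 80 440 300 2 pics/p2.png;python3 crop.py pics/p_top.png 235 130 485 270 3 pics/p3.png
```

```text
{'clock': 23.2, 'qpos': [-0.805, 0.303, 0.17, 1.667, -0.051, 1.169, 0.858], 'qvel': [0.008, -0.007, 0.002, 0.002, -0.001, 0.0, -0.001], 'tau': [-1.443, -70.787, 3.056, -40.328, -0.035, -0.054, -0.018], 'eef_pos': [0.466, 0.296, 0.3], 'eef_rot': [0.14, 3.131, 0.003], 'force': [0.006, -0.117, -0.518], 'moment': [-0.083, -0.03, 0.052], 'finger_gap': -0.005}
```

View pics/p2.png

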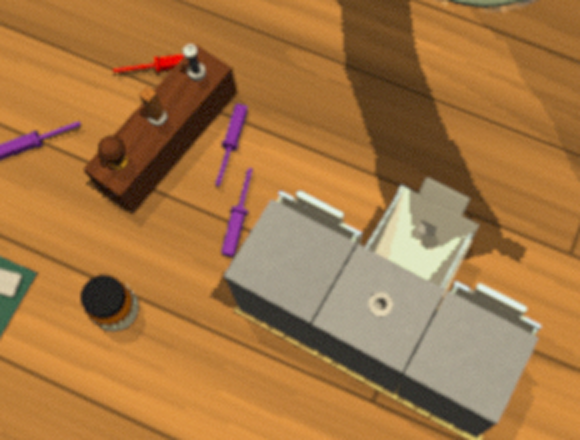

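View pics/p3.png

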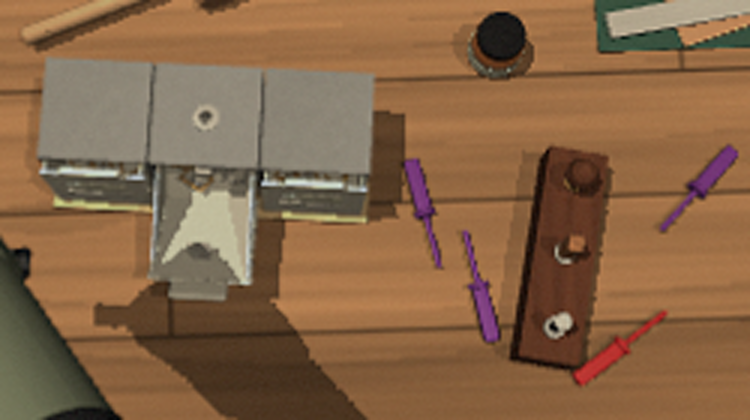

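View pics/p_wrist.png

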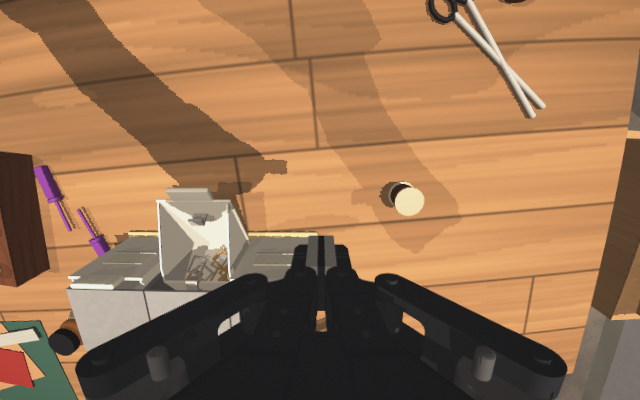

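The bin is wide open in all three views, the plain bins are shut and the pin is in the middle hole. I'll check the numbers.

```bash
python3 - <<'E'
from h import *
np.set_printoptions(precision=4,suppress=True)
s,t=load('pics/p_scene.npz'),load('pics/p_top.npz')
def tri(a,b):
    (o1,d1),(o2,d2)=ray(s,[a]),ray(t,[b]); d1=d1[0]/np.linalg.norm(d1[0]);d2=d2[0]/np.linalg.norm(d2[0])
    k=np.linalg.lstsq(np.c_[d1,-d2],o2-o1,rcond=None)[0];return o1+k[0]*d1,o2+k[1]*d2
a=(150+447/2-.5,80+188/2-.5);b=(235+198/3-.5,130+297/3-.5)
print('lip',*tri(a,b)); P=np.array([.5912,.1068,.024])
m=sum(tri(a,b))/2-P; print('angle from pivot-lip', np.arctan2(np.hypot(m[0],m[1]),m[2])-np.arctan2(.010,.154))
print('pin top',plane(s,[(150+151/2,80+95/2)],.136),plane(t,[(235+577/3,130+241/3)],.136))
E
python3 crop.py pics/p_scene.png 180 90 290 190 6 pics/p5.png
```

```text
lip [0.4695 0.1167 0.1185] [0.4697 0.1155 0.1185]
angle from pivot-lip 0.8466611044136164
pin top [[ 0.5103 -0.2637  0.136 ]] [[ 0.5109 -0.2747  0.136 ]]
```

View pics/p5.png

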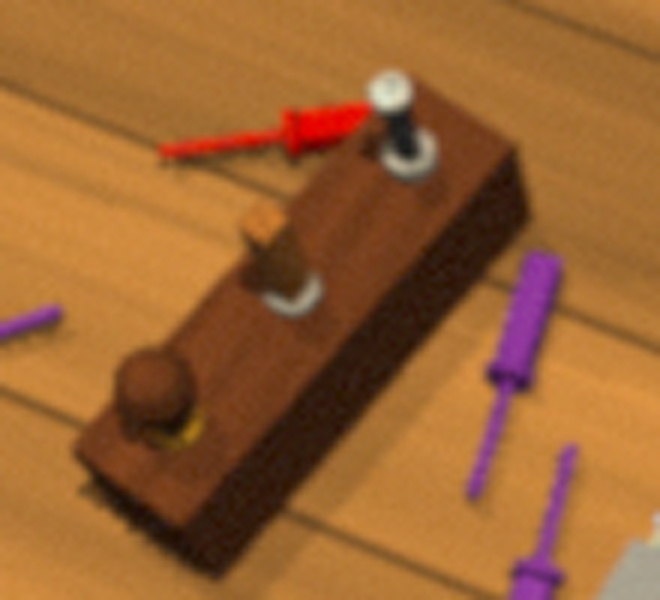

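```bash
python3 - <<'E'
import cv2,numpy as np
a=cv2.imread('pics/a_scene.png')[90:190,180:290];b=cv2.imread('pics/p_scene.png')[90:190,180:290]
cv2.imwrite('pics/q.png',cv2.resize(np.hstack([a[15:60,15:65],b[15:60,15:65]]),None,fx=8,fy=8,interpolation=cv2.INTER_CUBIC))
E
```

```text
(no output)
```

View pics/q.png

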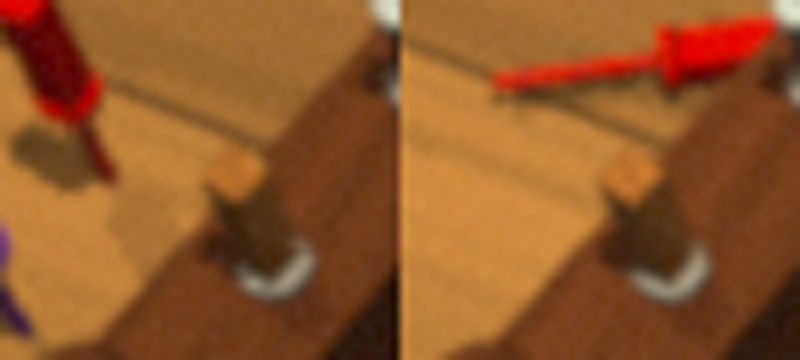

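Before and after are the same to within a pixel: top at (237,172) against (634,174) and collar at (275,270) against (671,272), with the panels 400 px apart. The pin is home and the robot is clear of everything, so I'm handing in.

```bash
python3 -c "
from workcell import manip
print(manip.sign_off())"
```

```text
the job is handed in; nothing more can be done
None
```

I tripped the latch with the release pin, put the pin back in the block's middle hole, and drew the locked bin open with the closed fingers behind its lip. I handed the job in at about 23 s; the sign-off gave no verdict.

**Last checks**
- **Bin:** it is open to about 0.85 rad from two camera views, and about 0.865 rad from where the fingers pressed it against its stop.
- **Pin:** it looks the same as at the start to within a pixel in the scene view. A wrist view after release showed it upright to about 0.02 rad. A rough last two-view check of its top disagreed by about 1 cm in y; I put that down to poor pixel picking.
- **Other things:** by eye, the plain bins are shut and the awl, punch, spool and jar are where they were. The robot was clear of everything.

**What went wrong or disagreed**
- **First draw missed:** the closed fingers passed over the lip without touching it. By the images, the visible fingertips end about 43 mm short of the reported TCP. I measured this, went lower and offset from the keeper, and the second draw worked.
- **Lookalike pins:** the purple and red pins stood beside the block in the first pictures and toppled over early in the run. I had not knowingly touched them.

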